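# Lock the cup stop on the filling rail with its thumbscrew

## Robot

A 6-joint arm with a two-finger parallel gripper is mounted at the origin on the work surface. World frame = base frame: x ahead of the robot, y to its left, z up, the work surface at z = 0. Lengths are in m, angles in rad, forces in N, time in s.
With the tool pointing down it reaches from about 0.25 to 0.775 m from the base axis. Payload 4 kg.
Tool frame: the origin (TCP) lies midway between the tips of the shut fingers; the grasp point (between the pads) lies robot.tcp_to_grasp behind it (robot.tcp_to_grasp is the distance from the TCP to the grasp point, in m); y points along the fingers, x is the direction in which the jaws open and shut, and the axes are right-handed (so a half turn about y gives the same grasp; the last joint's range is limited). The gripper opens to 94 mm and grips with 3 to 60 N. Pads are 16 mm wide; open, the fingers measure 119 mm over their backs; the gripper's body (75 mm by 177 mm) begins 78 mm behind the grasp point.
Start: joints at [-1.337, 0.087, 1.371, -0, 1.684, -0.103], TCP at [0.182, -0.519, 0.184] pointing down, gripper open.
Joint ranges: [-3.1, 3.1], [-0.76, 2.03], [0.27, 2.55], [-1.08, 4.22], [0.17, 2.65], [-2.57, 2.57]. Speed limits (rad/s): [2.79, 2.79, 3.14, 3.14, 3.14, 3.14].

## Interface

Orientations are given as [roll, pitch, yaw] about the fixed x, y, z axes, in that order (R = Rz(yaw) Ry(pitch) Rx(roll)).
In Python, from bench import robot gives the robot as it stands.
- The arm moves only by the tool arm_command, never from a script. Its argument "series" is text: rows parted by semicolons, each of 7 numbers parted by spaces: the turn, a rotation vector about the tool's x, y, z in rad, then the shift along the tool's x, y, z in m, then the finger opening in m, from 0 to 0.094. A call has 1 to 12 rows; each row shifts and turns the pose as measured when the row begins, along the tool's axes as they then stand; what a row does not reach is not made up. A row lasts 1/10 s, in which the tool goes at most 50 mm and 8.59 degrees, less where a joint would pass 70% of its speed; a pose out of reach is approached as far as the arm can. A call with a gripper value outside its range is refused whole. The fingers move at their own pace and stop on an object; the grip force is fixed at half the most. Time passes only in rows, so rows that do not move let the fingers close. It gives the time, the measured TCP pose, the force and the opening at its end, in the units of the state.
- robot.get_obs(): the state, without advancing time (a new reading comes with each control period).
- robot.snapshot(name): name is "scene" or "top" or "wrist"; returns the picture (480x640x3 uint8, blue, green, red); there is no depth.
- robot.camera_params(name): a dict with "fx", "fy", "cx", "cy" (pixels), "extrinsics" (4x4, takes a point from camera to world coordinates). Camera axes: x right, y up, looking along -z (the intrinsics and any distortion apply to the point x, -y, -z); pixel columns grow to the right and rows downward; lengths in m; the calibration is good to about 2 mm. A picture is of the moment at which its call begins: read the wrist's pose just before it. camera_params takes no time and is no camera call; for the wrist camera it gives the pose at the moment of the call.
- robot.close_job(): hands the job in, once; it reports no verdict.
Trained networks look in the newest picture that a camera, given by its name, has taken for a name from the list of things; names that differ only in an ending like _2 or _b are one class to them, and where a whole thing is asked for, a point or a joint stands for the part that bears it (a point fixed in the world has none). Each returns a list of dicts, best first, with "score" (0 to 1); they miss things now and then, are a little off and sometimes report something else, mostly with a low value. They report only what shows in the picture. A call takes as long as a camera call. They do not tell look-alikes from the thing itself.
- robot.spot_in(camera, target): "centre" ([x, y, z] in m, in the coordinates of the camera as it stood for that picture, good to about 4 mm: the middle of the surface that is visible of it).
The state is a dict: "time": time; "joint_positions": joint angles; "qvel": joint speeds; "joint_torque": joint torques, N m; "tool_pos": TCP position; "ee_rot": TCP orientation; "wrist_force": force on the tool from outside, world axes, zero at the start; "wrist_torque": the same for the moment, N m; "width": finger opening in m.
Only numpy, scipy, OpenCV 4.12 (cv2) and the standard library are available. Lean on these libraries where they do the work, as an engineer would, in place of code of your own. Each camera call takes 0.05 s, during which the arm holds its last target.

## Task

Push the steel cup stop along its rail until the hole in its foot is exactly over the hole in the rail. Then take the thumbscrew with the cylindrical knob from the parts shelf, lifting it up clear of the shelf's front rail, thread it down through both holes until its collar sits flush on the stop's foot, and let go. Leave the other two screws where they are and do not disturb anything else on the counter.

Things in the scene. Friction and masses are not known exactly. Their poses are not given: they have to be found in the camera images.
- fill_rail: fixed low bench rail, a 10 mm aluminium plate 80 (its x) x 270 (its y), top 40 above the counter, on two end blocks 20 long that leave 30 mm clear beneath; origin centre of its footprint on the counter, z up; the cup stop slides along its +y and -y. It has one hole through the plate
- rail_hole (a point): centre of the mouth of the one through hole in the rail plate (10 dia), at the plate's top face, 40 above the counter, at (15, 20) mm in the rail's x, y; axes as the rail's. It is uncovered at the start and gets covered by the stop's foot
- stop_hole (a point): centre of the upper mouth of the through hole (12 dia) in the cup stop's foot, on the foot's top face, 48 above the counter; axes as the rail's (y is the sliding direction). The foot is a flat steel plate 8 thick, 76 (x) x 50 (y). On it, 37 mm to the -x side of the hole, stands an upright plate 80 wide (y), 4 thick, 45 tall, with a side cheek bent towards -x at each end
- cheek_minus (a point): middle of the outer face of the stop's side cheek on the rail's -y side, a good face to push towards +y: flat, 36 (x) x 45 tall, 4 thick, from 48 to 93 above the counter, 55 mm to the -x side and 40 mm to the -y side of the stop's hole; axes as the rail's
- cheek_plus (a point): the same on the other cheek, 40 mm to the +y side of the stop's hole: the face to push on if the stop has gone too far
- cup_stop (a joint): slide of the stop along the rail's +y, m, range 0 to 0.13, stays where it is left (friction about 2.5 N, no detent); at 0.095 the two holes are in line. It always starts short of that (0 to 0.05), so it must be pushed towards +y; if pushed too far, push it back from the other cheek
- thumbscrew: the thumbscrew to use, steel, 60 g; origin at the centre of its collar's underside, z up. Above: collar 20 dia x 5, stem 12 dia up to 15, ribbed cylindrical knob 24 dia from 15 to 37: grip it at about 25 (tips then clear what the collar sits on). Below: smooth shank 8 dia, 34 long, last 8 tapering to 4; slides into clear holes without turning. Starts upright in any one of the shelf's holes
- screw_tip (a point): tip of the thumbscrew's shank, 34 below its origin
- parts_shelf: fixed low white shelf, board 90 (x) x 200 (y), top 50 above the counter, with three holes (10.5 dia) at x = +10 and y = -60, 0, +60 mm, each holding one screw; along its -x edge, at x = -41, a round steel retaining bar 6 thick whose top is 70 above the counter. Origin centre of its footprint on the counter, z up
- cup: open white plastic drinking cup, 120 tall, rim 90 wide; origin centre of underside (bystander)
- syrup_jar: amber glass jar with steel lid, 72 dia, 110 tall; origin centre of underside (bystander)
- measure: small open steel measuring cup, 48 dia, 50 tall; origin centre of underside (bystander)
- scoop: steel long-handled spoon lying on the counter, 170 long along its x; origin on its underside (bystander)
- topping_tub: open clear plastic tub, 110 x 130, 65 tall; origin centre of underside (bystander)
- ball_screw: the wrong screw: black ball knob 26 dia on a thin stem, top 39 above the shelf board, shank 22 long; origin at the centre of its collar's underside (on the shelf board), z up. Bystander
- hex_bolt: the wrong screw: flat bolt head 18 across and only 8 tall, shank 26 long; origin at the centre of the head's underside (on the shelf board), z up. Bystander
There are look-alikes about, which are no part of the job. Leave any blue or pink look-alike of the thumbscrew alone.

How it is judged:
By the outcome, as a careful person would: the job done as asked, in the order asked, and still so for the second after the job is handed in, with the robot touching nothing.
It also fails if it takes over 64 s, if anything falls off the work surface, if the arm or the gripper's body presses on something with over 40 N, if the wrist force passes 120 N, or if a joint passes its speed limit or range.

## Working session

There is one attempt and no reset: what is moved stays moved. The work goes in short steps, Python scripts to look and compute and a tool call to move; the robot and the scene stay as the last step left them, time stands still between calls to the robot, and variables do not carry over. Pictures are saved under pics/ and viewed, and the job is handed in when it is done.

Besides the shell and the picture viewer there is one more tool, called after "Request:" as a command line: name --argument value ..., lists and objects as JSON in quotes. arm_command: Moves the arm, as the interface text tells. Its arguments: {"type":"object","properties":{"series":{"type":"string"}},"required":["series"]}

```bash
ls; mkdir -p pics; python3 - <<'E'
from bench import robot
import cv2
for n in ("scene","top","wrist"):
    cv2.imwrite(f"pics/{n}0.png",robot.snapshot(n))
    p=robot.camera_params(n);print(n,{k:(v if not hasattr(v,'shape') else v.round(4).tolist()) for k,v in p.items()})
print(robot.get_obs(),robot.tcp_to_grasp)
E
```

```text
pics
scene {'fx': 547.9781879658545, 'fy': 547.9781879658545, 'cx': 321.0686847378369, 'cy': 242.75252335849424, 'extrinsics': [[-0.1264, -0.8493, 0.5125, 1.0975], [0.992, -0.109, 0.0642, 0.038], [0.0013, 0.5165, 0.8563, 0.9524], [0.0, 0.0, 0.0, 1.0]]}
top {'fx': 615.1728774187416, 'fy': 615.1728774187416, 'cx': 311.34792288552507, 'cy': 244.4927992341489, 'extrinsics': [[-0.0048, 0.9818, -0.1898, 0.3277], [-1.0, -0.0061, -0.0063, -0.0261], [-0.0073, 0.1897, 0.9818, 1.4262], [0.0, 0.0, 0.0, 1.0]]}
wrist {'fx': 335.2535396353427, 'fy': 335.2535396353427, 'cx': 319.2531690737483, 'cy': 237.65695794993727, 'extrinsics': [[0.3301, 0.9152, 0.2313, 0.2488], [-0.944, 0.3205, 0.079, -0.4947], [-0.0018, -0.2444, 0.9697, 0.3846], [0.0, 0.0, 0.0, 1.0]]}
{'time': 0.15, 'joint_positions': array([-1.33709147e+00,  8.77953156e-02,  1.37190077e+00, -7.34664666e-06,
        1.68359478e+00, -1.03098869e-01]), 'qvel': array([-0.0003463 , -0.0037648 , -0.00374993,  0.00165359,  0.00056612,
        0.00128073]), 'joint_torque': array([ 4.41974071e-04, -3.40644050e+01, -3.02792609e+01,  7.17119803e-02,
        3.05109587e-02, -1.15172575e-04]), 'tool_pos': array([ 0.18164689, -0.51865391,  0.18297078]), 'ee_rot': array([-1.57062882,  0.00168994, -1.23399328]), 'wrist_force': array([0.49859993, 0.14250213, 0.03444844]), 'wrist_torque': array([ 0.00830949,  0.02926781, -0.00512521]), 'width': 0.09433135572939953} 0.0188
```

View pics/scene0.png

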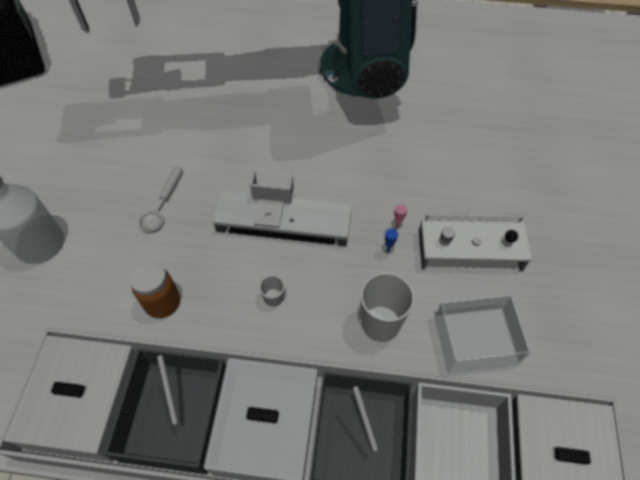

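View pics/top0.png

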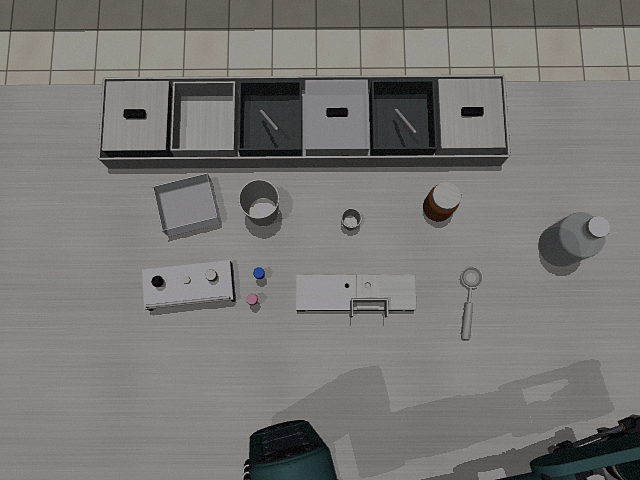

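View pics/wrist0.png

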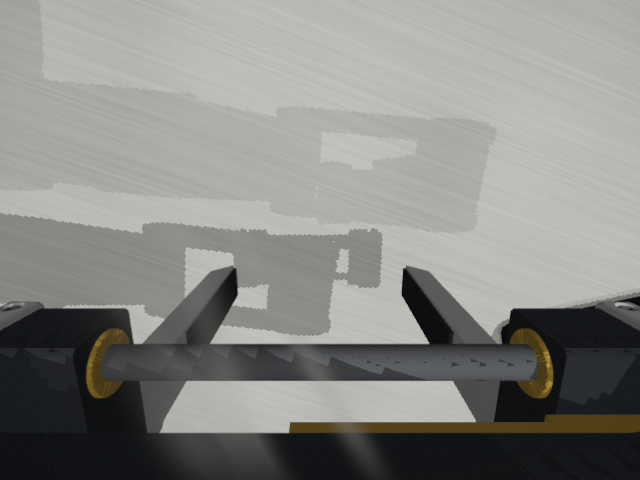

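Candidates for the thumbscrew in the top view are:
- grey knob on the shelf (211,274)
- hex head (187,280)
- black ball (157,281)
- blue look-alike (259,273) and pink look-alike (252,299), both on the counter

I choose the grey one at (211,274). Next I take a close crop and measurements.

```bash
cat > h.py <<'E'
from bench import robot
import numpy as np, cv2
def ray(P,u,v,z):
    E=np.array(P["extrinsics"]);d=np.array([(u-P["cx"])/P["fx"],-(v-P["cy"])/P["fy"],-1.])
    d=E[:3,:3]@d;o=E[:3,3];return o+d*(z-o[2])/d[2]
def proj(P,p):
    E=np.array(P["extrinsics"]);c=E[:3,:3].T@(np.array(p)-E[:3,3]);return np.array([P["cx"]-P["fx"]*c[0]/c[2],P["cy"]+P["fy"]*c[1]/c[2]])
def w(P,c):
    E=np.array(P["extrinsics"]);return E[:3,:3]@np.array(c)+E[:3,3]
def crop(img,u0,u1,v0,v1,s,name):
    cv2.imwrite(name,cv2.resize(img[v0:v1,u0:u1],None,fx=s,fy=s,interpolation=cv2.INTER_CUBIC))
E
python3 - <<'E'
from h import *
im=cv2.imread("pics/top0.png");crop(im,135,275,255,320,5.5,"pics/c1.png");crop(im,285,425,260,330,5.5,"pics/c2.png")
P=robot.camera_params("top")
for n,u,v,z in [("screw",211,274,.087),("railhole",347,285,.04),("stophole",367,285,.048),("jar",446,195,.11),("cup",259,190,.12)]: print(n,ray(P,u,v,z).round(4))
for c in ("top","scene"):
  robot.snapshot(c);P=robot.camera_params(c)
  for t in ("thumbscrew","rail_hole","stop_hole","cheek_minus","fill_rail","parts_shelf"):
    print(c,t,[(w(P,r["centre"]).round(4).tolist(),round(r["score"],2)) for r in robot.spot_in(c,t)[:4]])
E
```

```text
screw [0.5219 0.2035 0.087 ]
railhole [ 0.5017 -0.0976  0.04  ]
stophole [ 0.5004 -0.1422  0.048 ]
jar [ 0.6917 -0.3158  0.11  ]
cup [0.7031 0.0969 0.12  ]
top thumbscrew [([0.5173, 0.2032, 0.0853], 0.65), ([0.6994, 0.2811, 0.0005], 0.62)]
top rail_hole [([0.4814, -0.1179, 0.0371], 0.69)]
top stop_hole [([0.4779, -0.1405, 0.0497], 0.7)]
top cheek_minus [([0.4779, -0.1414, 0.0541], 0.91)]
top fill_rail [([0.483, -0.1199, 0.0412], 0.85), ([0.4774, -0.1428, 0.0458], 0.33)]
top parts_shelf [([0.5012, 0.2594, 0.0504], 0.84)]
scene thumbscrew [([0.4928, 0.1153, 0.0638], 0.68), ([0.5067, -0.3763, 0.0125], 0.67), ([0.5485, 0.0944, 0.0714], 0.59), ([0.5278, 0.2073, 0.0859], 0.54)]
scene rail_hole [([0.4987, -0.118, 0.0378], 0.94), ([0.4664, -0.1377, 0.0504], 0.72), ([0.5317, 0.2027, 0.0848], 0.48)]
scene stop_hole [([0.4718, -0.1426, 0.0485], 0.83)]
scene cheek_minus [([0.4743, -0.1389, 0.0465], 0.89)]
scene fill_rail [([0.4977, -0.1147, 0.0406], 0.98), ([0.4728, -0.1396, 0.0481], 0.72)]
scene parts_shelf [([0.5124, 0.258, 0.0516], 0.66)]
```

View pics/c1.png

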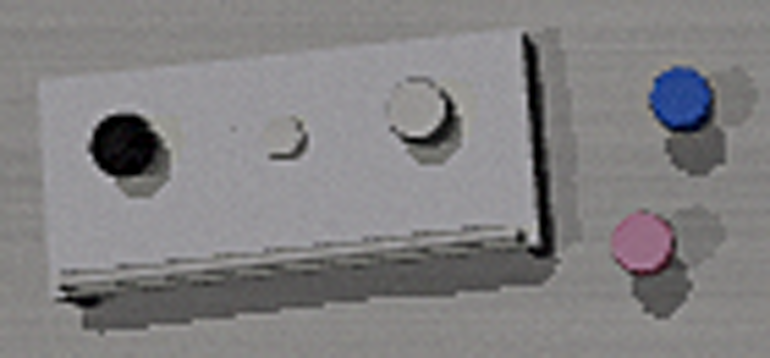

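View pics/c2.png

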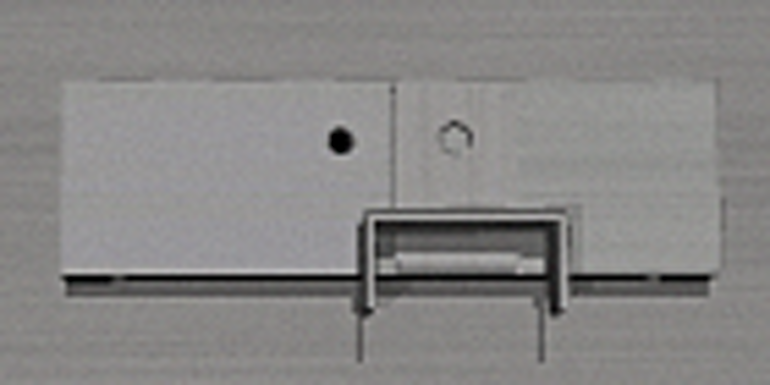

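The crop confirms it. The grey flat-topped cylinder at (211,274) is the thumbscrew; its shelf neighbours are the hex head and the black ball, and the blue and pink pieces stand on the counter. The rail hole is dark at (347,285.4) and the stop hole is at (367.9,285.1), about 46 mm apart. I turn the jaw axis along world y and approach.

Request:
arm_command --series "0 0.14 0 0 0 0.02 0; 0 0.14 0 0 0 0.04 0; 0 0.06 0 0 0 0.04 0; 0 0 0 -0.03 0 0.04 0; 0 0 0 -0.04 0 0.04 0; 0 0 0 -0.04 0 0.04 0; 0 0 0 -0.04 0 0.03 0"

```text
time: 1.55
tool_pos: [0.4253, -0.3684, 0.1823]
ee_rot: [-1.572, -0.002, -1.603]
wrist_force: [0.6, 0.4, 0.4]
width: 0.0412
```

```bash
cat >> h.py <<'E'
from scipy.spatial.transform import Rotation as Rn
def pose():
    o=robot.get_obs();return np.array(o["tool_pos"]),Rn.from_euler("xyz",o["ee_rot"]),o
def delta(p,yaw=-np.pi/2):
    t,R,o=pose();Rt=Rn.from_euler("xyz",[-np.pi/2,0,yaw])
    print("t",round(o["time"],2),"tcp",t.round(4),"rpy",np.round(o["ee_rot"],4),"w",round(o["width"],4),"F",o["wrist_force"].round(1));print("shift",R.inv().apply(np.array(p)-t).round(4),"turn",(R.inv()*Rt).as_rotvec().round(4))
E
python3 - <<'E'
from h import *
delta([.445,-.25,.12])
E
```

```text
t 1.55 tcp [ 0.4253 -0.3684  0.1823] rpy [-1.5723 -0.0021 -1.6028] w 0.0412 F [0.6 0.4 0.4]
shift [-0.1191  0.062   0.016 ] turn [ 0.0015 -0.032   0.0021]
```

Request:
arm_command --series "0 -0.03 0 -0.03 0 0.01 0; 0 0 0 -0.04 0.02 0.01 0; 0 0 0 -0.04 0.03 0 0; 0 0 0 0 0 0 0; 0 0 0 0 0 0 0"

```text
time: 2.05
tool_pos: [0.4496, -0.2481, 0.1288]
ee_rot: [-1.573, 0.001, -1.561]
wrist_force: [0.3, -0.2, 0.0]
width: 0.0021
```

```bash
python3 - <<'E'
from h import *
delta([.445,-.225,.065])
P=robot.camera_params("wrist");im=robot.snapshot("wrist");cv2.imwrite("pics/w1.png",im)
for t in ("rail_hole","stop_hole","cheek_minus","fill_rail"):
    print(t,[(w(P,r["centre"]).round(4).tolist(),round(r["score"],2)) for r in robot.spot_in("wrist",t)[:4]])
print(proj(P,[.501,-.098,.04]),proj(P,[.5,-.144,.048]))
E
```

```text
t 2.05 tcp [ 0.4496 -0.2481  0.1288] rpy [-1.5728e+00  7.0000e-04 -1.5608e+00] w 0.0021 F [ 0.3 -0.2  0. ]
shift [-0.0231  0.0638 -0.0043] turn [ 0.002   0.01   -0.0007]
rail_hole [([0.4716, -0.1404, 0.0501], 0.58), ([0.492, -0.1193, 0.0355], 0.57)]
stop_hole [([0.4713, -0.1393, 0.0456], 0.91)]
cheek_minus [([0.4738, -0.1402, 0.0496], 0.97)]
fill_rail [([0.4904, -0.1199, 0.0373], 0.75)]
[145.27495415 174.96282292] [195.93569041 177.35677181]
```

View pics/w1.png

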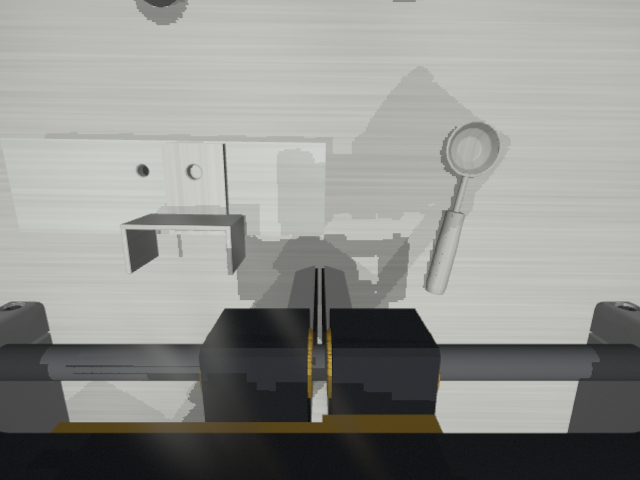

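The wrist view shows the rail hole at (143,170), the stop hole at (195,171) and the cheek's −y face around (238,245), which agrees with the top view. I measure the spacing and go down beside the cheek.

Request:
arm_command --series "0 0.01 0 -0.008 0.025 -0.001 0; 0 0 0 -0.005 0.025 -0.001 0; 0 0 0 0 0.013 0 0; 0 0 0 0 0 0 0"

```text
time: 2.7
tool_pos: [0.4519, -0.2445, 0.0712]
ee_rot: [-1.561, -0.008, -1.581]
wrist_force: [-0.1, -0.5, 0.5]
width: 0.0004
```

```bash
python3 - <<'E'
from h import *
delta([.446,-.200,.065])
P=robot.camera_params("wrist");im=robot.snapshot("wrist");cv2.imwrite("pics/w2.png",im)
print(proj(P,[.503,-.098,.04]),proj(P,[.503,-.144,.048]))
E
```

```text
t 2.7 tcp [ 0.4519 -0.2445  0.0712] rpy [-1.5606 -0.0083 -1.5814] w 0.0004 F [-0.1 -0.5  0.5]
shift [-0.0445  0.0057 -0.0064] turn [-0.0101 -0.0105  0.0083]
[106.39899839 185.92782546] [168.45547896 186.13386796]
```

View pics/w2.png

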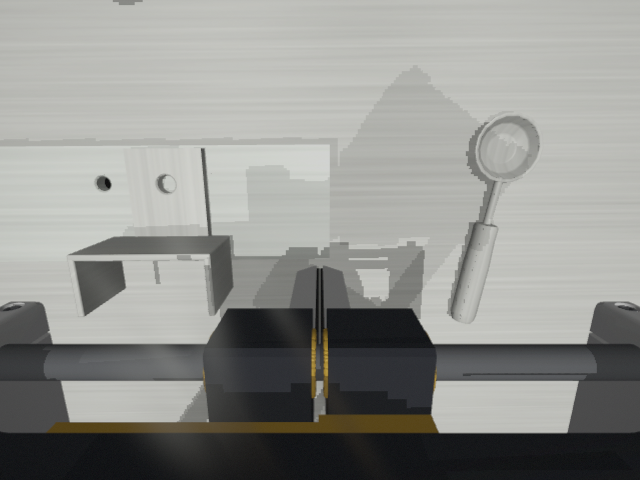

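```bash
python3 - <<'E'
from h import *
P=robot.camera_params("wrist");im=cv2.imread("pics/w2.png")
print(ray(P,104,183.5,.04),ray(P,168,184,.048))
crop(im,85,215,140,220,6,"pics/c3.png")
E
```

```text
[ 0.50523447 -0.09644334  0.04      ] [ 0.50495298 -0.14383971  0.048     ]
```

View pics/c3.png

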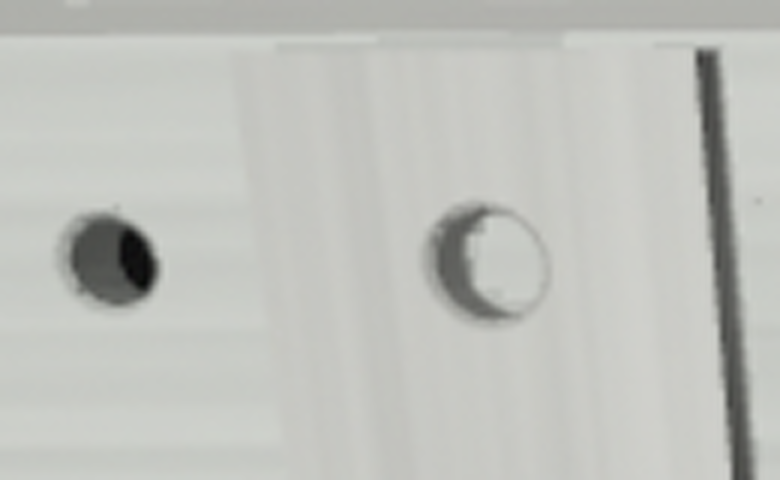

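Request:
arm_command --series "-0.01 -0.01 0.008 -0.02 0.003 -0.003 0; 0 0 0 -0.02 0.003 -0.003 0; 0 0 0 -0.015 0 0 0; 0 0 0 -0.012 0 0 0; 0 0 0 -0.01 0 0 0; 0 0 0 -0.008 0 0 0; 0 0 0 0 0 0 0"

```text
time: 3.45
tool_pos: [0.4505, -0.157, 0.0724]
ee_rot: [-1.56, -0.007, -1.571]
wrist_force: [-0.1, -0.2, 0.4]
width: 0.0007
```

```bash
python3 - <<'E'
from h import *
delta([.448,-.155,.065])
P=robot.camera_params("wrist");im=robot.snapshot("wrist");crop(im,0,320,80,320,2.5,"pics/w3.png")
print(proj(P,[.505,-.0965,.04]))
E
```

```text
t 3.45 tcp [ 0.4505 -0.157   0.0724] rpy [-1.5602 -0.0072 -1.5713] w 0.0007 F [-0.1 -0.2  0.4]
shift [-0.0021  0.0073 -0.0025] turn [-0.0106 -0.0005  0.0072]
[232.53228119 178.38865507]
```

View pics/w3.png

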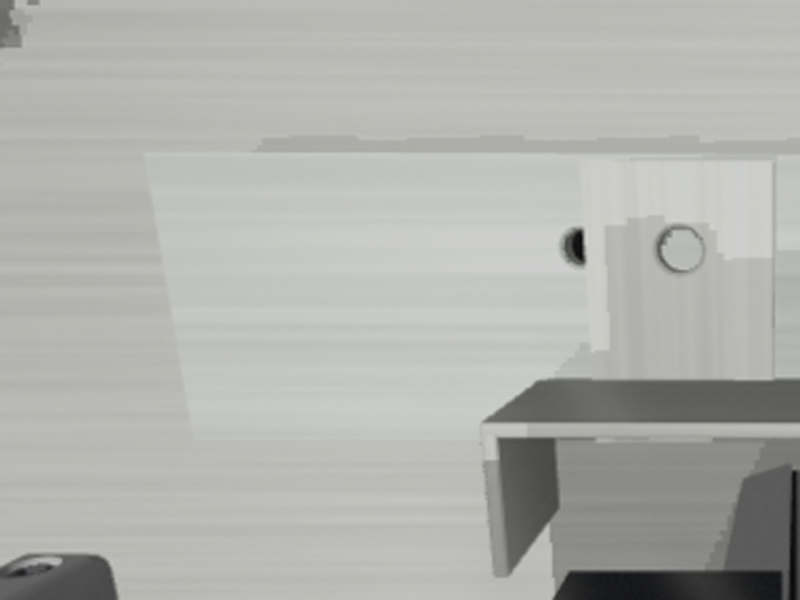

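```bash
python3 - <<'E'
from h import *
P=robot.camera_params("wrist");print(ray(P,272.8,179.6,.048))
im=robot.snapshot("wrist");crop(im,210,340,140,320,3.3,"pics/w4.png")
E
```

```text
[ 0.50470463 -0.12577708  0.048     ]
```

View pics/w4.png

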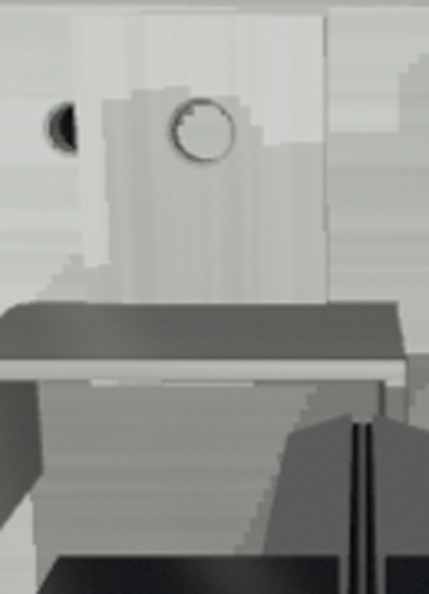

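```bash
python3 - <<'E'
from h import *
P=robot.camera_params("wrist");
h=np.array([.5047,-.1258,.048])
for d in ([-37,-40,45],[-37,40,45],[-55-18,-40,45],[-55-18,40,45],[-73,-40,0]): print(d,proj(P,h+np.array(d)/1000))
t,R,o=pose();print(proj(P,t),proj(P,t+[0,0,.02]))
im=robot.snapshot("wrist");cv2.imwrite("pics/w5.png",im)
im=robot.snapshot("top");crop(im,285,425,240,340,5.5,"pics/t5.png")
im=robot.snapshot("scene");crop(im,180,380,120,270,4,"pics/s5.png")
E
```

```text
[-37, -40, 45] [334.96512323 251.17921964]
[-37, 40, 45] [192.47197757 251.71951757]
[-73, -40, 45] [334.40294568 310.10963541]
[-73, 40, 45] [198.02963588 310.79073034]
[-73, -40, 0] [331.18391093 282.26150054]
[320.77897484 268.50669843] [321.19126233 279.73594075]
```

View pics/w5.png

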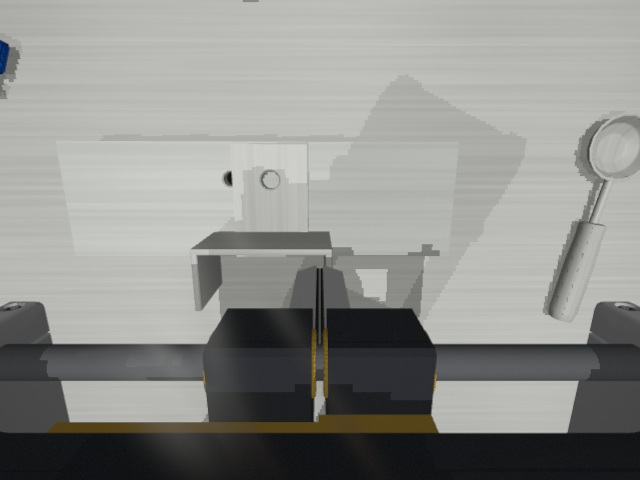

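View pics/s5.png

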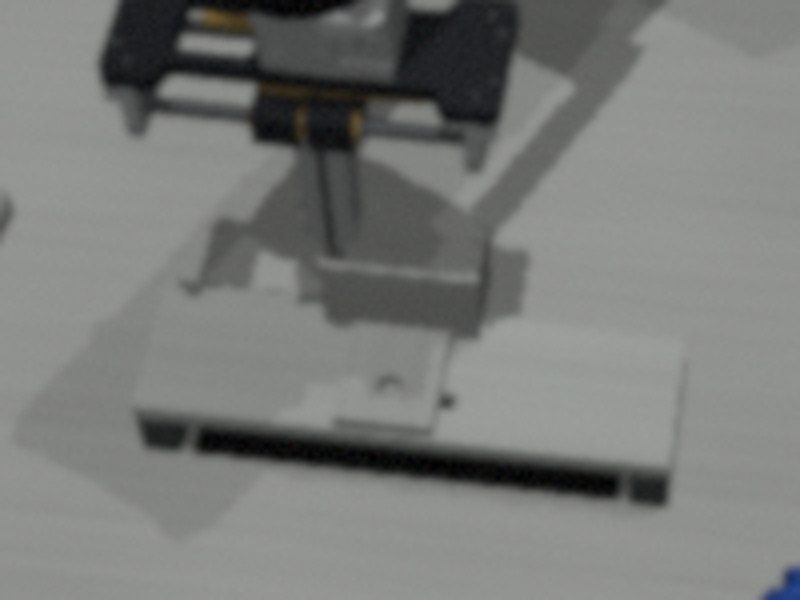

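View pics/t5.png

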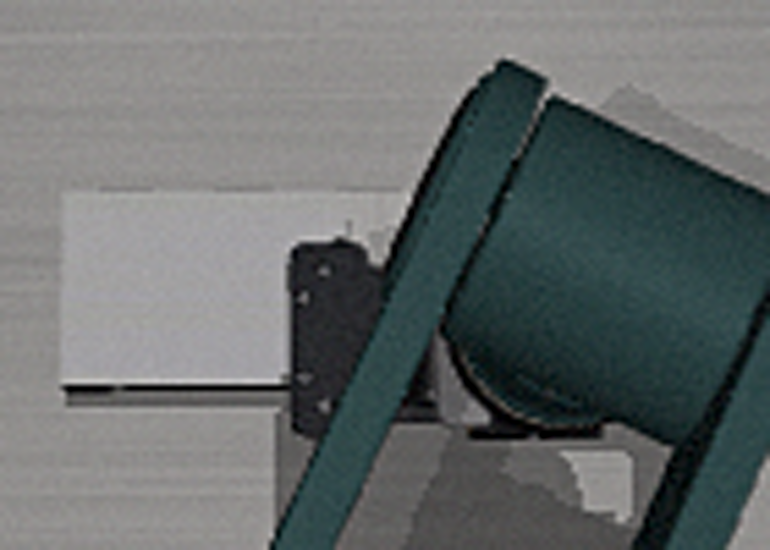

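The picture disagrees with what I expected. The stop moved only about 17 mm, and the fingers at (320,268) now look level with or past the −y cheek (u≈333). I lift straight up slowly and look again.

Request:
arm_command --series "0 0 0 0 -0.01 0 0; 0 0 0 0 -0.01 0 0; 0 0 0 0 -0.015 0 0; 0 0 0 0 -0.015 0 0; 0 0 0 0 0 0 0"

```text
time: 4.2
tool_pos: [0.4498, -0.1598, 0.1261]
ee_rot: [-1.561, -0.008, -1.576]
wrist_force: [1.5, -0.9, 0.4]
width: 0.0004
```

```bash
python3 - <<'E'
from h import *
delta([.446,-.205,.12])
P=robot.camera_params("wrist");im=robot.snapshot("wrist");cv2.imwrite("pics/w6.png",im)
E
```

```text
t 4.2 tcp [ 0.4498 -0.1598  0.1261] rpy [-1.5607 -0.0079 -1.576 ] w 0.0004 F [ 1.5 -0.9  0.4]
shift [ 0.0452  0.0064 -0.0036] turn [-0.0101 -0.0052  0.0079]
```

View pics/w6.png

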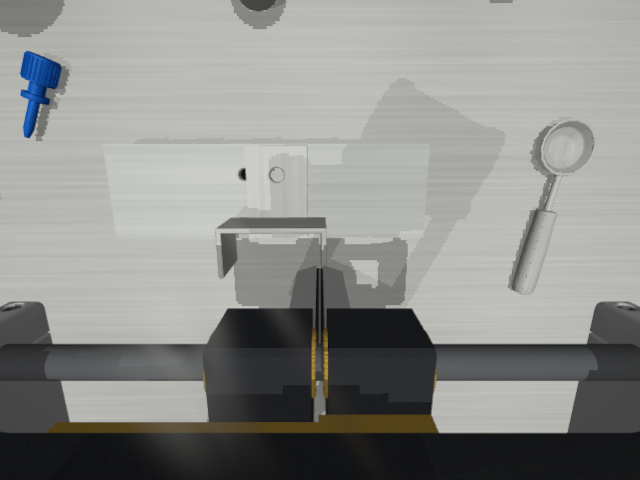

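Request:
arm_command --series "-0.01 -0.005 0.008 0.02 0 -0.001 0; 0 0 0 0.025 0 -0.001 0; 0 0 0 0.01 0.015 0 0; 0 0 0 0 0.025 0 0; 0 0 0 0 0.025 0 0; 0 0 0 0 0.006 0 0; 0 0 0 0 0 0 0"

```text
time: 4.95
tool_pos: [0.4459, -0.2166, 0.05]
ee_rot: [-1.574, 0.003, -1.572]
wrist_force: [0.2, 0.0, 0.0]
width: 0.0005
```

```bash
python3 - <<'E'
from h import *
delta([.446,-.18,.058])
P=robot.camera_params("wrist");im=robot.snapshot("wrist");crop(im,100,420,100,340,2.5,"pics/w7.png")
E
```

```text
t 4.95 tcp [ 0.4459 -0.2166  0.05  ] rpy [-1.5742  0.0025 -1.5716] w 0.0005 F [0.2 0.  0. ]
shift [-0.0366 -0.0079  0.0001] turn [ 0.0034 -0.0008 -0.0025]
```

View pics/w7.png

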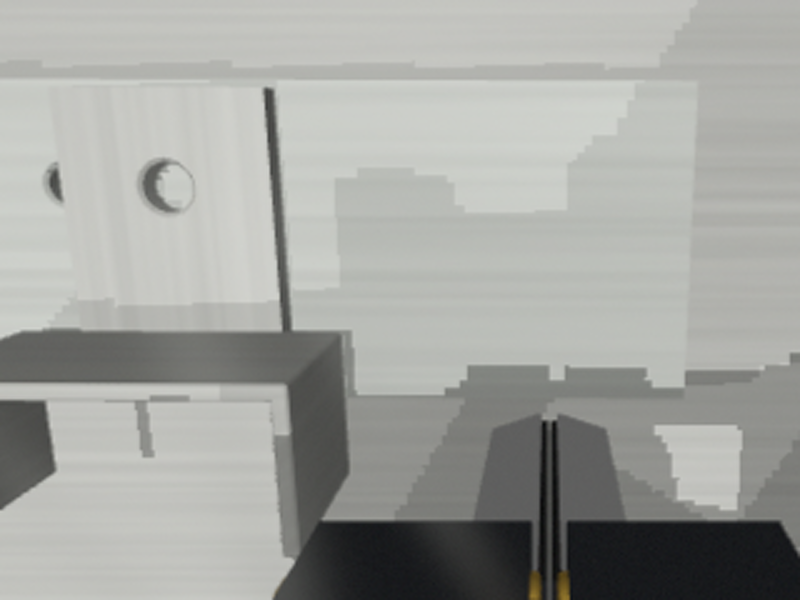

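Request:
arm_command --series "0 0 0 -0.01 -0.002 0 0; 0 0 0 -0.01 -0.002 0 0; 0 0 0 -0.008 0 0 0; 0 0 0 -0.005 0 0 0; 0 0 0 -0.005 0 0 0; 0 0 0 -0.005 0 0 0; 0 0 0 -0.005 0 0 0"

```text
time: 5.7
tool_pos: [0.4489, -0.1672, 0.0599]
ee_rot: [-1.566, -0.006, -1.57]
wrist_force: [0.7, -2.9, -1.8]
width: 0.0004
```

```bash
python3 - <<'E'
from h import *
delta([.446,-.18,.058])
P=robot.camera_params("wrist");im=robot.snapshot("wrist");crop(im,100,420,100,340,2.5,"pics/w8.png")
E
```

```text
t 5.7 tcp [ 0.4489 -0.1672  0.0599] rpy [-1.5657 -0.006  -1.5703] w 0.0004 F [ 0.7 -2.9 -1.8]
shift [ 0.0128  0.002  -0.0029] turn [-0.0051  0.0005  0.006 ]
```

View pics/w8.png

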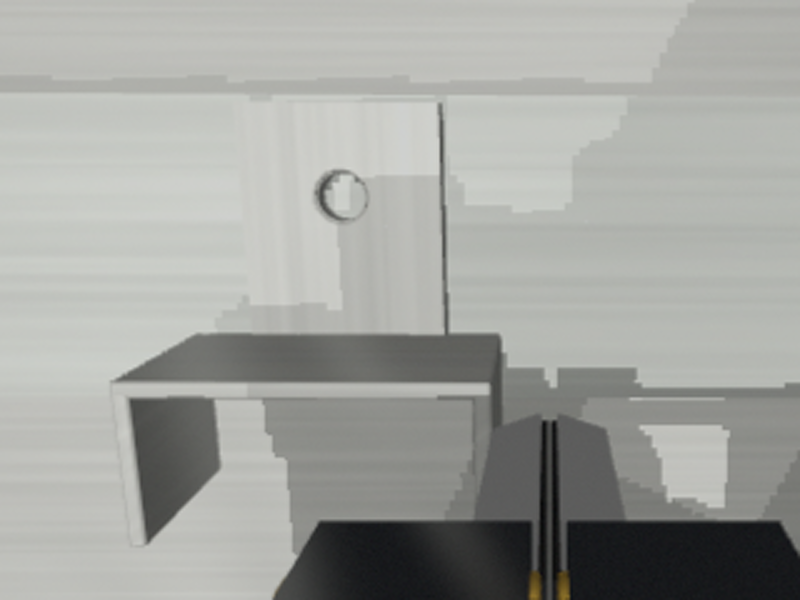

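The contact is proper now: the finger is flat on the cheek, the reaction is −2.9 N in y, and the stop hole is at (237,178).

```bash
python3 - <<'E'
from h import *
P=robot.camera_params("wrist");print(ray(P,236.8,177.6,.048))
E
```

```text
[ 0.50507964 -0.11345753  0.048     ]
```

Request:
arm_command --series "0 0 0 -0.005 0 0 0; 0 0 0 -0.005 0 0 0; 0 0 0 -0.004 0 0 0; 0 0 0 0 0 0 0"

```text
time: 6.15
tool_pos: [0.449, -0.1518, 0.0599]
ee_rot: [-1.566, -0.006, -1.571]
wrist_force: [0.7, -0.7, -0.6]
width: 0.0006
```

```bash
python3 - <<'E'
from h import *
delta([.446,-.15,.058])
P=robot.camera_params("wrist");im=robot.snapshot("wrist");cv2.imwrite("pics/w9f.png",im);crop(im,200,300,140,215,8,"pics/w9.png")
print(proj(P,[.505,-.0965,.04]))
E
```

```text
t 6.15 tcp [ 0.449  -0.1518  0.0599] rpy [-1.5657 -0.0059 -1.5706] w 0.0006 F [ 0.7 -0.7 -0.6]
shift [-0.0018  0.0019 -0.003 ] turn [-0.0051  0.0002  0.0059]
[235.71891543 177.06193328]
```

View pics/w9.png

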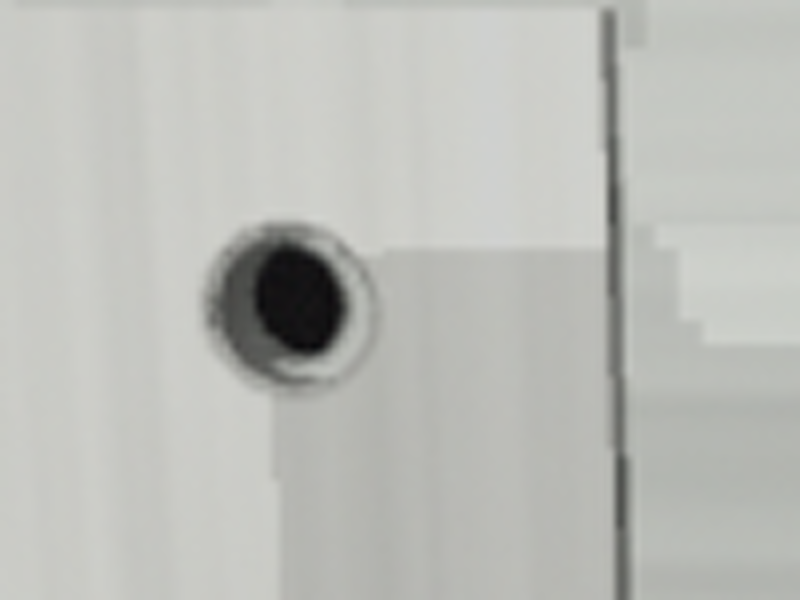

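```bash
python3 - <<'E'
from h import *
P=robot.camera_params("wrist")
q=lambda a,b,z:ray(P,200+(a-4+.5)/8,140+(b-4+.5)/8,z)
print("stop L",q(208,308,.048),"R",q(376,308,.048),"T",q(292,224,.048),"B",q(292,392,.048))
print("rail R",q(346,303,.04),"T",q(290,242,.04),"B",q(308,357,.04))
E
```

```text
stop L [ 0.50488811 -0.09201836  0.048     ] R [ 0.50488033 -0.10520636  0.048     ] T [ 0.51135093 -0.09899692  0.048     ] B [ 0.49832114 -0.0982199   0.048     ]
rail R [ 0.50475543 -0.10111722  0.04      ] T [ 0.50963526 -0.09685008  0.04      ] B [ 0.50039564 -0.09776973  0.04      ]
```

The stop hole centre is at y≈−0.0986 and the rail hole at ≈−0.0964, so about 2.2 mm remain.

Request:
arm_command --series "0 0 0 -0.001 0 0 0; 0 0 0 -0.001 0 0 0; 0 0 0 0 0 0 0"

```text
time: 6.5
tool_pos: [0.449, -0.15, 0.0599]
ee_rot: [-1.566, -0.006, -1.571]
wrist_force: [0.2, -1.6, -0.3]
width: 0.0003
```

```bash
cat >> h.py <<'E'
def holes(name,u0,v0,wd=100,ht=75):
    P=robot.camera_params("wrist");im=robot.snapshot("wrist");crop(im,u0,u0+wd,v0,v0+ht,8,name);return P
E
python3 - <<'E'
from h import *
delta([.446,-.15,.058]); P=holes("pics/w10.png",200,140)
for t in("stop_hole",): print(proj(P,[.505,-.0965,.048]))
E
```

```text
t 6.5 tcp [ 0.449  -0.15    0.0599] rpy [-1.5658 -0.0062 -1.5708] w 0.0003 F [ 0.2 -1.6 -0.3]
shift [-0.      0.0019 -0.003 ] turn [-0.005  -0.      0.0062]
[235.51353989 177.90603445]
```

View pics/w10.png

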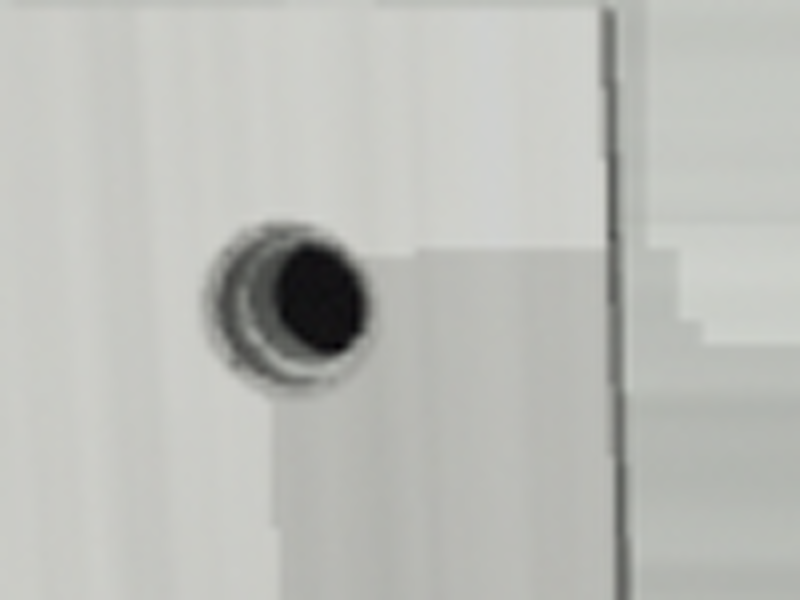

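```bash
python3 - <<'E'
from h import *
P=robot.camera_params("wrist")
q=lambda a,b,z:ray(P,200+(a-4+.5)/8,140+(b-4+.5)/8,z).round(5)
print("stop L",q(206,308,.048),"R",q(376,308,.048))
print("rail L",q(249,303,.04),"R",q(370,303,.04))
im=robot.snapshot("wrist");g=cv2.cvtColor(im,6)
for v in range(171,186,2): print(v,g[v,222:252])
E
```

```text
stop L [ 0.50491 -0.09008  0.048  ] R [ 0.5049  -0.10343  0.048  ]
rail L [ 0.50478 -0.09145  0.04   ] R [ 0.50477 -0.10129  0.04   ]
171 [205 204 203 204 201 177 134 136 102  87 104 116  94  82  63  33  25  31
  39  65  96 152 190 201 201 204 205 206 206 201]
173 [205 204 203 198 170 150 114  76  85 105  86  77  70  37  18  19  18  17
  19  20  25  61 113 156 180 181 183 184 184 185]
175 [204 204 201 186 148 132  73  82  98  87  77  72  46  21  17  19  20  21
  21  20  22  19  48 109 157 182 183 184 185 185]
177 [205 204 197 166 141  96  74  97 127  78  79  74  43  20  21  22  20  20
  21  17  18  20  16  69 136 170 183 184 185 184]
179 [205 205 199 176 146 112  76  91 124 114  84  85  72  19  19  21  20  22
  22  20  19  20  18  70 136 170 182 185 184 185]
181 [204 205 201 187 163 147  80  84 115 153 117  87  85  74  43  19  19  16
  19  20  17  18  33  99 157 170 182 184 185 185]
183 [205 205 204 198 180 166 149  85  85  98 125 140 112  98  94  89  66  32
  18  21  21  74 140 159 166 180 182 183 184 185]
185 [205 204 204 203 203 195 159 118 116  93  94 114 150 167 164 149 136 136
 144 167 167 165 161 170 179 179 181 183 184 184]
```

Alignment error is now about 0.4 mm (stop −0.0968, rail −0.0964). I give it one last 0.4 mm nudge, then back off and rise.

Request:
arm_command --series "0 0 0 -0.0004 0 0 0; 0 0 0 0 0 0 0; 0 0 0 0.01 0 0 0; 0 0 0 0.02 0 0 0; 0 0 0 0 -0.02 0 0; 0 0 0 0 -0.04 0 0; 0 0 0 0 -0.03 0 0; 0 0 0 0 0 0 0"

```text
time: 7.4
tool_pos: [0.4471, -0.1791, 0.1504]
ee_rot: [-1.571, 0.004, -1.57]
wrist_force: [0.5, 1.3, 0.2]
width: 0.0002
```

```bash
python3 - <<'E'
from h import *
delta([.45,.2,.2]); P=robot.camera_params("wrist")
u,v=proj(P,[.505,-.0965,.048]);print(u,v);holes("pics/w11.png",int(u)-50,int(v)-37); print(int(u)-50,int(v)-37)
E
```

```text
t 7.4 tcp [ 0.4471 -0.1791  0.1504] rpy [-1.5708  0.004  -1.5703] w 0.0002 F [0.5 1.3 0.2]
shift [-0.3793 -0.0481  0.0031] turn [-0.      0.0005 -0.004 ]
228.08167131472007 168.3030613725956
178 131
```

View pics/w11.png

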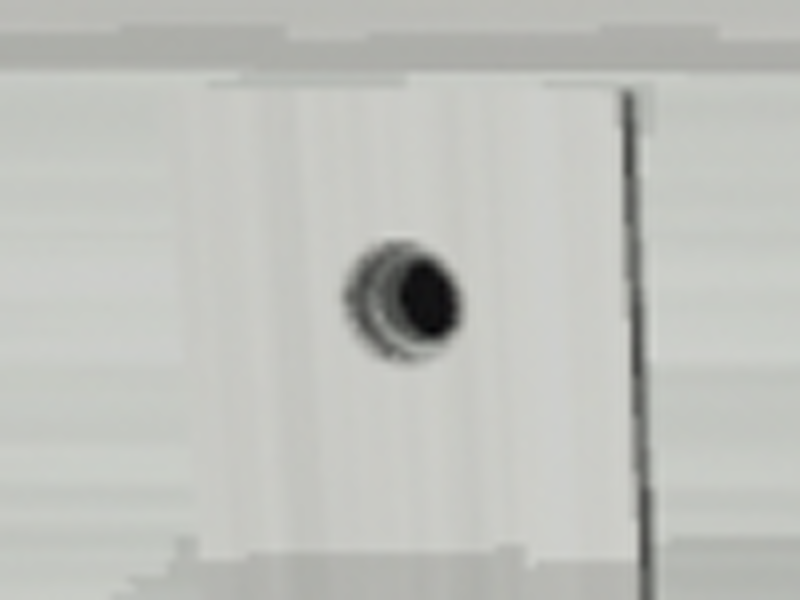

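Request:
arm_command --series "0 0 0 -0.03 -0.01 -0.002 0; 0 0 -0.004 -0.035 -0.01 0 0.05; 0 0 0 -0.017 0 0 0.05; 0 0 0 0 0 0 0.05"

```text
time: 7.85
tool_pos: [0.4409, -0.0937, 0.1614]
ee_rot: [-1.585, 0.008, -1.573]
wrist_force: [-0.2, -0.0, 0.3]
width: 0.0211
```

```bash
python3 - <<'E'
from h import *
delta([.45,.2,.2]); P=robot.camera_params("wrist")
u,v=proj(P,[.505,-.0965,.048]);print(u,v);holes("pics/w12.png",int(u)-50,int(v)-37); u0,v0=(int(u)-50,int(v)-37);print(u0,v0)
im=robot.snapshot("wrist");g=cv2.cvtColor(im,6)[v0:v0+75,u0:u0+100]
g=cv2.resize(g,None,fx=8,fy=8,interpolation=cv2.INTER_CUBIC)
for th,z in((150,.048),(45,.04)):
    m=(g<th).astype(np.uint8);m[:180]=0;m[430:]=0;m[:,:250]=0;m[:,550:]=0
    c=max(cv2.findContours(m,0,1)[0],key=cv2.contourArea);e=cv2.fitEllipse(c);print(th,e,ray(P,u0+(e[0][0]-3.5)/8,v0+(e[0][1]-3.5)/8,z))
E
```

```text
t 7.85 tcp [ 0.4409 -0.0937  0.1614] rpy [-1.585   0.0083 -1.5729] w 0.0211 F [-0.2 -0.   0.3]
shift [-0.294  -0.0363  0.008 ] turn [ 0.0142 -0.002  -0.0083]
324.3244617228551 159.06122837629056
274 122
150 ((396.3584289550781, 295.679443359375), (105.7352523803711, 108.94587707519531), 90.2311019897461) [ 0.5054812 -0.0953894  0.048    ]
45 ((392.67095947265625, 296.23626708984375), (69.94503784179688, 72.12870788574219), 0.5690056681632996) [ 0.50518248 -0.09497759  0.04      ]
```

View pics/w12.png

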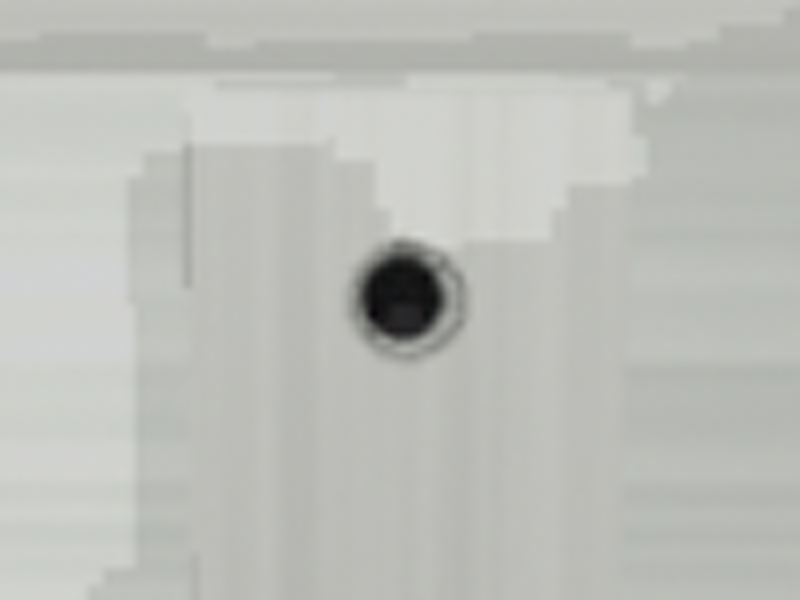

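Request:
arm_command --series "0.01 0 -0.008 0 0.03 0.003 0.05; 0 0 0 0 0 0 0.05; 0 0 0 0 0 0 0.05; 0 0 0 0 0 0 0.05"

```text
time: 8.35
tool_pos: [0.4427, -0.0984, 0.1293]
ee_rot: [-1.579, -0.001, -1.579]
wrist_force: [-0.0, 0.6, -0.3]
width: 0.05
```

```bash
python3 - <<'E'
from h import *
delta([.44,-.0965,.15]); P=robot.camera_params("wrist");im=robot.snapshot("wrist")
u,v=proj(P,[.505,-.0965,.048]);u0,v0=(int(u)-25,int(v)-19);crop(im,u0,u0+50,v0,v0+38,16,"pics/w13.png");print(u,v,u0,v0)
np.save("P13.npy",[P["extrinsics"]])
E
```

```text
t 8.35 tcp [ 0.4427 -0.0984  0.1293] rpy [-1.5787e+00 -1.0000e-03 -1.5789e+00] w 0.05 F [-0.   0.6 -0.3]
shift [-0.0019 -0.0207 -0.0029] turn [ 0.0079 -0.0081  0.0009]
317.4263511785946 163.27751509011506 292 144
```

View pics/w13.png

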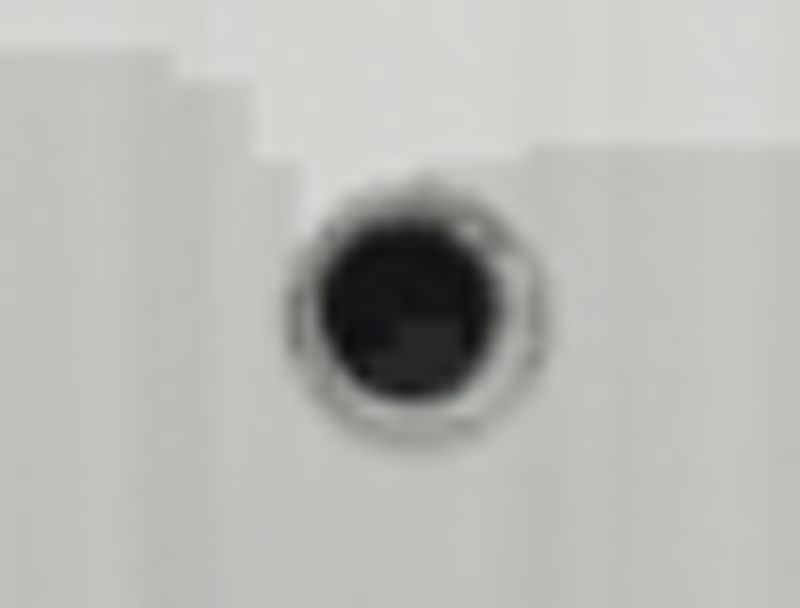

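```bash
python3 - <<'E'
from h import *
P=robot.camera_params("wrist")
f=lambda a,b,z:ray(P,292+(a-7.5)/16,144+(b-7.5)/16,z).round(5)
print(f(417.5,318,.048),f(408.5,310,.04)); print(f(288,318,.048)-f(547,318,.048),f(317,310,.04)-f(500,310,.04))
E
```

```text
[ 0.50543 -0.09687  0.048  ] [ 0.50556 -0.09637  0.04   ]
[0.00012 0.01335 0.     ] [9.00e-05 9.69e-03 0.00e+00]
```

The stop is within about 0.5 mm of coaxial (stop y −0.0969, rail −0.0964, x agreeing), so I leave it. Next is the shelf.

Request:
arm_command --series "0.008 -0.008 0 -0.03 -0.03 0.002 0.05; 0 0 0 -0.05 -0.03 0.002 0.05; 0 0 0 -0.05 -0.01 0.002 0.05; 0 0 0 -0.05 0 0 0.05; 0 0 0 -0.05 0 0 0.05; 0 0 0 -0.05 0 0 0.05; 0 0 0 -0.02 0 0 0.05; 0 0 0 0 0 0 0.05; 0 0 0 0 0 0 0.05"

```text
time: 9.3
tool_pos: [0.4574, 0.2014, 0.2105]
ee_rot: [-1.55, 0.003, -1.579]
wrist_force: [0.3, -0.3, 0.4]
width: 0.0501
```

```bash
python3 - <<'E'
from h import *
delta([.45,.2,.15]); P=robot.camera_params("wrist");im=robot.snapshot("wrist");cv2.imwrite("pics/w14.png",im)
for t in ("thumbscrew","parts_shelf"):
    print(t,[(w(P,r["centre"]).round(4).tolist(),round(r["score"],2)) for r in robot.spot_in("wrist",t)[:4]])
print(proj(P,[.525,.2045,.087]))
E
```

```text
t 9.3 tcp [0.4574 0.2014 0.2105] rpy [-1.5496  0.0026 -1.5789] w 0.0501 F [ 0.3 -0.3  0.4]
shift [ 0.0016  0.0604 -0.0087] turn [-0.0212 -0.0081 -0.0025]
thumbscrew [([0.5393, 0.1541, 0.0226], 0.92), ([0.5242, 0.2084, 0.0874], 0.89), ([0.5858, 0.0878, 0.019], 0.62)]
parts_shelf [([0.5076, 0.26, 0.0478], 0.63), ([0.4761, -0.0855, 0.0497], 0.39), ([0.6558, 0.2798, 0.0129], 0.33)]
[316.7514721  159.71878944]
```

View pics/w14.png

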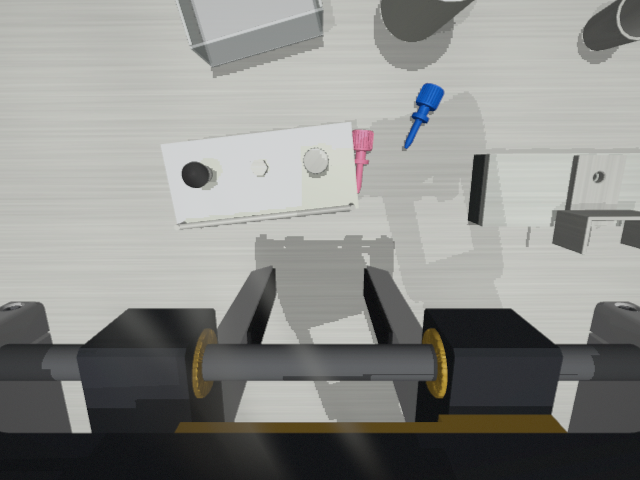

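The wrist view shows the grey thumbscrew knob at (316,160), the hex at (261,168), the ball at (196,175), pink at (362,150) and blue at (428,105). The pink one looks closer to the shelf than I expected, so I check with the fixed cameras.

```bash
python3 - <<'E'
from h import *
a=robot.snapshot("top");b=cv2.imread("pics/top0.png")
c=np.vstack([a[225:345,130:330],b[225:345,130:330]]);crop(c,0,200,0,240,2.5,"pics/cmp.png")
a=robot.snapshot("scene");b=cv2.imread("pics/scene0.png")
c=np.vstack([a[180:280,340:540],b[180:280,340:540]]);crop(c,0,200,0,200,3,"pics/cmp2.png")
P=robot.camera_params("wrist")
for z in (0,.06): print(z,ray(P,360,190,z),ray(P,362,138,z),ray(P,405,149,z),ray(P,431,92,z))
P=robot.camera_params("top")
for z in (.0,.06,.07): print(z,ray(P,252,299,z),ray(P,259,273,z))
E
```

```text
0 [0.4881881  0.15153459 0.        ] [0.54926651 0.15013089 0.        ] [0.53608404 0.09875846 0.        ] [0.59903991 0.07185035 0.        ]
0.06 [0.49343044 0.15853343 0.06      ] [0.54563244 0.15733373 0.06      ] [0.53436576 0.11342716 0.06      ] [0.58817236 0.09042956 0.06      ]
0.0 [0.47528247 0.12150668 0.        ] [0.53616931 0.10592599 0.        ]
0.06 [0.46907485 0.11529597 0.06      ] [0.52740027 0.10037073 0.06      ]
0.07 [0.46804024 0.11426085 0.07      ] [0.52593876 0.09944486 0.07      ]
```

View pics/cmp.png

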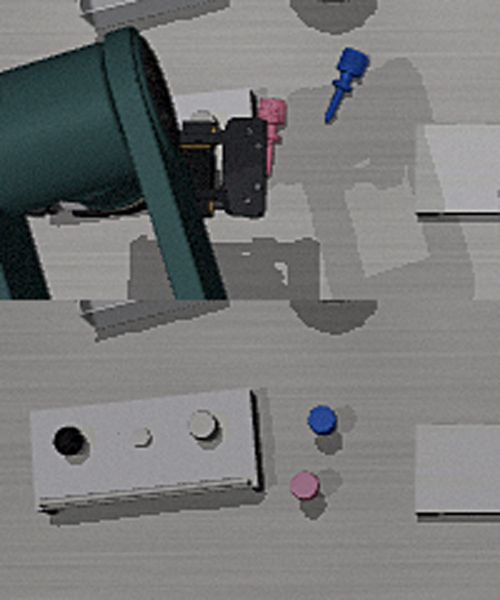

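View pics/cmp2.png

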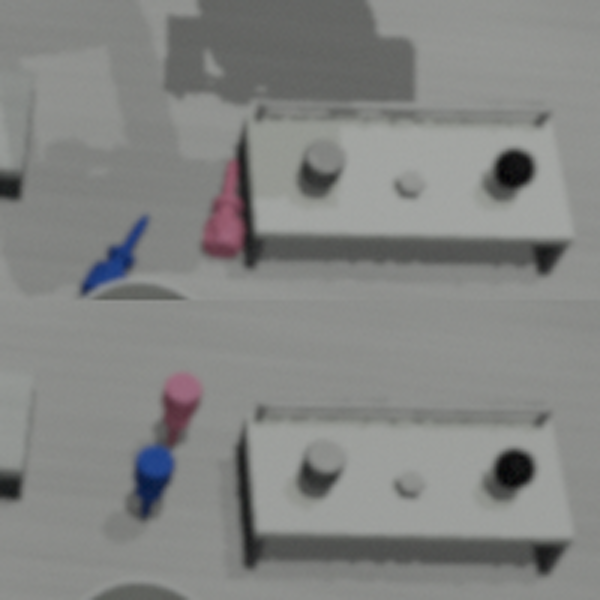

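The blue and pink look-alikes were standing on their tips and have toppled. Blue was already lying down in the picture at t=4.2, when the gripper had never been near it. They are clear of my path, so I leave them alone and take a closer look at the knob.

Request:
arm_command --series "-0.021 -0.008 -0.002 0 0.03 -0.005 0.05; 0 0 0 0 0.03 -0.003 0.05; 0 0 0 0 0 0 0.05; 0 0 0 0 0 0 0.05; 0 0 0 0 0 0 0.05"

```text
time: 10.05
tool_pos: [0.4521, 0.1963, 0.1514]
ee_rot: [-1.567, 0.001, -1.582]
wrist_force: [0.5, -0.2, 0.2]
width: 0.05
```

```bash
python3 - <<'E'
from h import *
delta([.525,.205,.13]); P=robot.camera_params("wrist");im=robot.snapshot("wrist")
u,v=proj(P,[.525,.205,.087]);u0,v0=(int(u)-40,int(v)-30);crop(im,u0,u0+80,v0,v0+60,10,"pics/w15.png");print(u,v,u0,v0)
E
```

```text
t 10.05 tcp [0.4521 0.1963 0.1514] rpy [-1.5673e+00  1.4000e-03 -1.5815e+00] w 0.05 F [ 0.5 -0.2  0.2]
shift [-0.0095  0.0216  0.0728] turn [-0.0035 -0.0107 -0.0013]
308.32859191526876 150.96636560498308 268 120
```

View pics/w15.png

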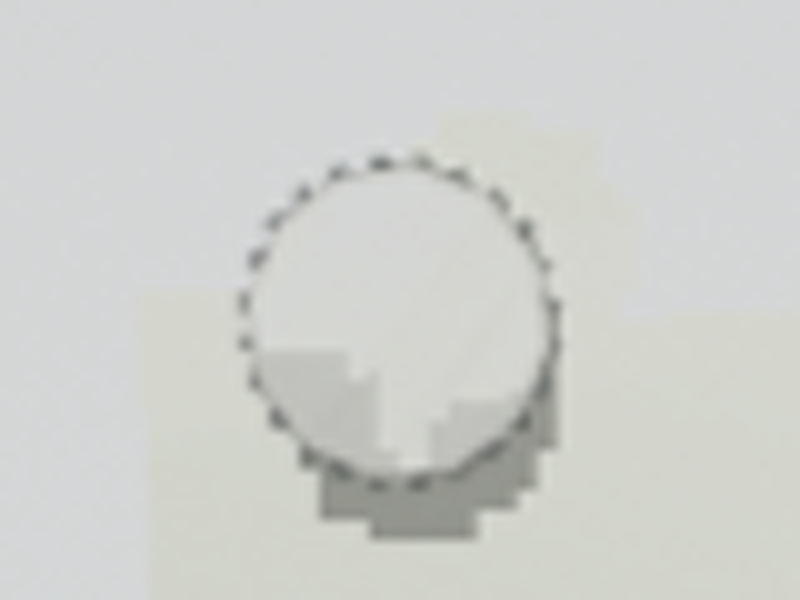

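The close crop shows a ribbed round flat-topped knob centred at pixel (307.4,151.7), which fits the description.

```bash
python3 - <<'E'
from h import *
P=robot.camera_params("wrist");c=ray(P,307.4,151.7,.087);print(c,ray(P,268+24.0,151.7,.087)-ray(P,268+55.3,151.7,.087)); delta([c[0],c[1],.13])
E
```

```text
[0.52499842 0.20594104 0.087     ] [0.00026632 0.02414694 0.        ]
t 10.1 tcp [0.4525 0.1965 0.152 ] rpy [-1.5659  0.0017 -1.5813] w 0.0501 F [ 0.2 -0.6  0.3]
shift [-0.0102  0.0224  0.0723] turn [-0.0049 -0.0105 -0.0017]
```

Request:
arm_command --series "-0.005 -0.01 -0.002 -0.003 0 0.025 0.05; 0 0 0 -0.004 0 0.025 0.05; 0 0 0 -0.003 0.01 0.02 0.05; 0 0 0 0 0.01 0 0.05; 0 0 0 0 0 0 0.05; 0 0 0 0 0 0 0.05"

```text
time: 10.7
tool_pos: [0.5284, 0.2074, 0.1405]
ee_rot: [-1.558, 0.004, -1.571]
wrist_force: [-0.1, -0.1, 0.4]
width: 0.0499
```

```bash
python3 - <<'E'
from h import *
delta([.525,.206,.0565])
E
```

```text
t 10.7 tcp [0.5284 0.2074 0.1405] rpy [-1.5577  0.0036 -1.571 ] w 0.0499 F [-0.1 -0.1  0.4]
shift [ 0.0017  0.084  -0.0045] turn [-0.0131 -0.0003 -0.0036]
```

Request:
arm_command --series "-0.013 0 -0.004 0.001 0.01 -0.003 0.05; 0 0 0 0 0.02 0 0.05; 0 0 0 0 0.01 0 0.05; 0 0 0 0 0 0 0.05; 0 0 0 0 0 0 0.05"

```text
time: 11.2
tool_pos: [0.5233, 0.2066, 0.1011]
ee_rot: [-1.57, 0.0, -1.57]
wrist_force: [0.1, 0.1, -0.2]
width: 0.0501
```

```bash
python3 - <<'E'
from h import *
delta([.525,.206,.0565])
im=robot.snapshot("wrist");crop(im,160,480,120,360,2.5,"pics/w16.png")
E
```

```text
t 11.2 tcp [0.5233 0.2066 0.1011] rpy [-1.5696  0.     -1.5699] w 0.0501 F [ 0.1  0.1 -0.2]
shift [0.0006 0.0446 0.0017] turn [-0.0012  0.0009 -0.    ]
```

View pics/w16.png

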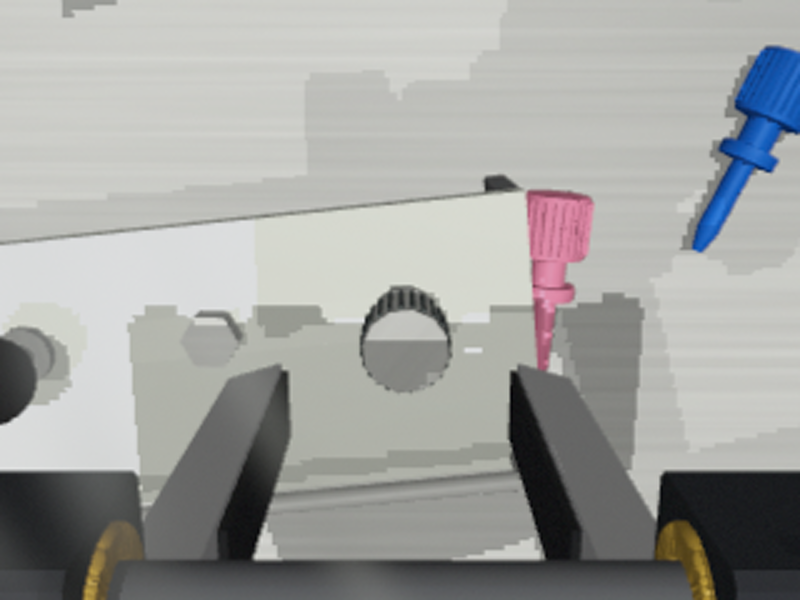

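The knob sits centred between the open fingers, so I descend.

Request:
arm_command --series "0 0 0 0 0.015 0.001 0.05; 0 0 0 0 0.015 0 0.05; 0 0 0 0 0.01 0 0.05; 0 0 0 0 0 0 0.05; 0 0 0 0 0 0 0.05"

```text
time: 11.75
tool_pos: [0.5258, 0.2069, 0.0601]
ee_rot: [-1.566, 0.001, -1.57]
wrist_force: [0.5, -0.2, 0.3]
width: 0.05
```

```bash
python3 - <<'E'
from h import *
delta([.525,.206,.0565])
E
```

```text
t 11.75 tcp [0.5258 0.2069 0.0601] rpy [-1.5659e+00  1.0000e-03 -1.5699e+00] w 0.05 F [ 0.5 -0.2  0.3]
shift [ 0.0009  0.0036 -0.0009] turn [-0.0049  0.0009 -0.001 ]
```

Request:
arm_command --series "-0.005 0 0 0 0.0035 -0.001 0.05; 0 0 0 0 0 0 0.05; 0 0 0 0 0 0 0.035; 0 0 0 0 0 0 0.01; 0 0 0 0 0 0 0.01; 0 0 0 0 0 0 0.01; 0 0 0 0 0 0 0.01; 0 0 0 0 0 0 0.01"

```text
time: 12.55
tool_pos: [0.5262, 0.2072, 0.0584]
ee_rot: [-1.568, 0.002, -1.57]
wrist_force: [-0.3, 0.6, 0.3]
width: 0.023
```

```bash
python3 - <<'E'
from h import *
delta([.525,.206,.0565])
im=robot.snapshot("wrist");crop(im,160,480,120,360,2.5,"pics/w17.png")
E
```

```text
t 12.55 tcp [0.5262 0.2072 0.0584] rpy [-1.5677  0.002  -1.5699] w 0.023 F [-0.3  0.6  0.3]
shift [ 0.0012  0.0019 -0.0012] turn [-0.0031  0.0009 -0.002 ]
```

View pics/w17.png

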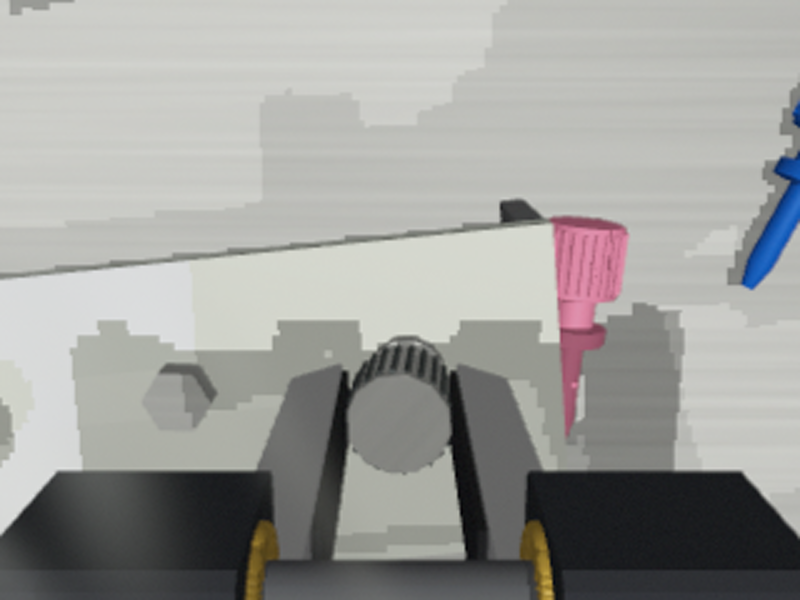

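The knob is gripped at width 0.023, with the fingers on both sides of it. I lift straight up.

Request:
arm_command --series "0 0 0 0 -0.01 0 0.01; 0 0 0 0 -0.02 0 0.01; 0 0 0 0 -0.03 0 0.01; 0 0 0 0 -0.03 0 0.01; 0 0 0 0 -0.03 0 0.01; 0 0 0 0 -0.01 0 0.01; 0 0 0 0 0 0 0.01; 0 0 0 0 0 0 0.01"

```text
time: 13.4
tool_pos: [0.5247, 0.2074, 0.1938]
ee_rot: [-1.57, 0.003, -1.57]
wrist_force: [0.1, -0.5, -2.1]
width: 0.0227
```

```bash
python3 - <<'E'
from h import *
delta([.505,-.0964,.19])
im=robot.snapshot("wrist");crop(im,160,480,120,360,2.5,"pics/w18.png")
E
```

```text
t 13.4 tcp [0.5247 0.2074 0.1938] rpy [-1.57    0.003  -1.5696] w 0.0227 F [ 0.1 -0.5 -2.1]
shift [ 0.3038  0.0029 -0.0201] turn [-0.0008  0.0012 -0.003 ]
```

View pics/w18.png

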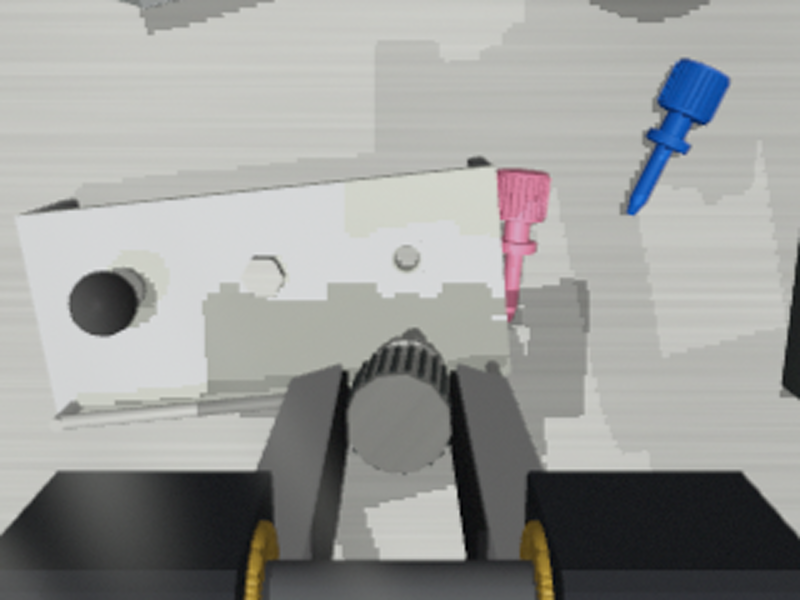

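```bash
python3 - <<'E'
from h import *
P=robot.camera_params("wrist");a=ray(P,160+400/2.5,120+421/2.5,.2224);b=ray(P,160+415/2.5,120+335/2.5,.1514)
t,_,_=pose();print(a-t,b-t,proj(P,[t[0],t[1],.1514]))
im=robot.snapshot("wrist");crop(im,290,350,230,275,12,"pics/w19.png")
E
```

```text
[-0.00139615  0.00046646  0.02900794] [-0.00319739 -0.00401605 -0.04199206] [320.71530709 249.94323111]
```

View pics/w19.png

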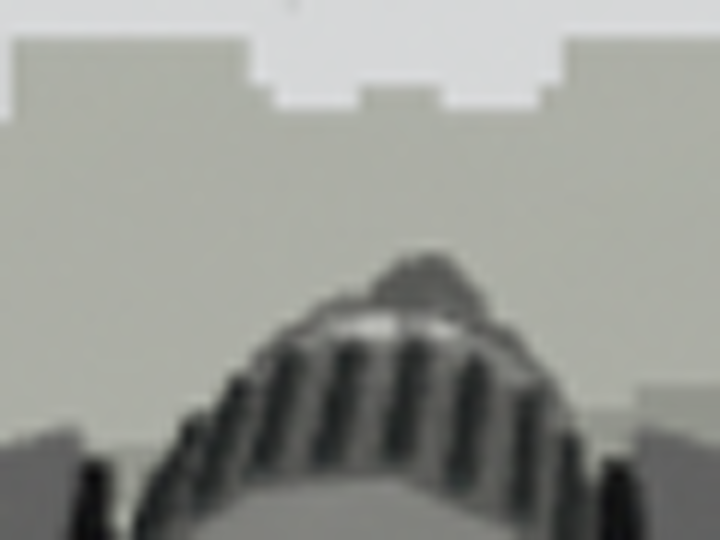

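```bash
cat > ov.py <<'E'
from h import *
def overlay(name,off,tx=0,ty=0,dz=.0084,roi=(270,370,215,325),s=8):
    P=robot.camera_params("wrist");im=robot.snapshot("wrist");t,_,_=pose()
    u0,u1,v0,v1=roi;c=cv2.resize(im[v0:v1,u0:u1],None,fx=s,fy=s,interpolation=cv2.INTER_CUBIC)
    for z,r in((.037,.012),(.015,.012),(.005,.01),(0,.01),(-.026,.004),(-.034,.002)):
        p=[]
        for a in np.linspace(0,6.283,60):
            q=t+[off[0]+r*np.cos(a)+tx*(z-.025),off[1]+r*np.sin(a)+ty*(z-.025),z-dz]
            uv=proj(P,q);p.append(((uv-[u0,v0])*s+s/2))
        cv2.polylines(c,[np.int32(p)],True,(0,0,255),1)
    cv2.imwrite(name,c)
E
python3 - <<'E'
from ov import *
overlay("pics/o1.png",(-.0014,.0005))
E
```

```text
(no output)
```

View pics/o1.png

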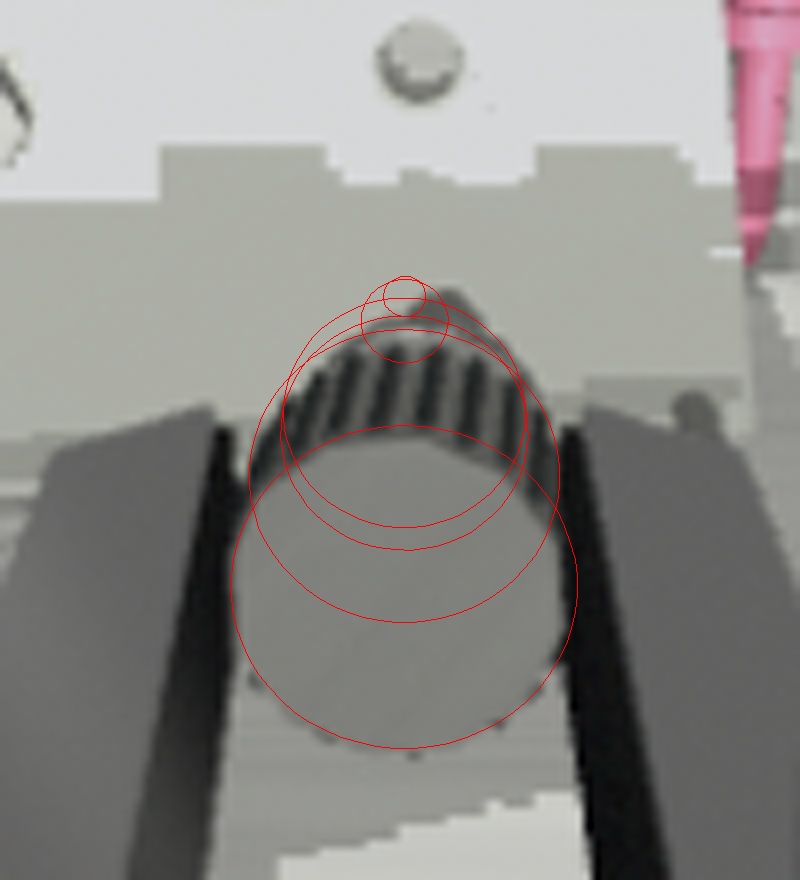

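The overlay shows the screw leans in the jaw plane: the tip is about 4 mm towards −y, or roughly 3.5°. I fit that lean so I can cancel it with a tool turn.

```bash
python3 - <<'E'
from ov import *
overlay("pics/o2.png",(-.0012,.0),ty=.06,tx=.02,dz=.011)
E
```

```text
(no output)
```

View pics/o2.png

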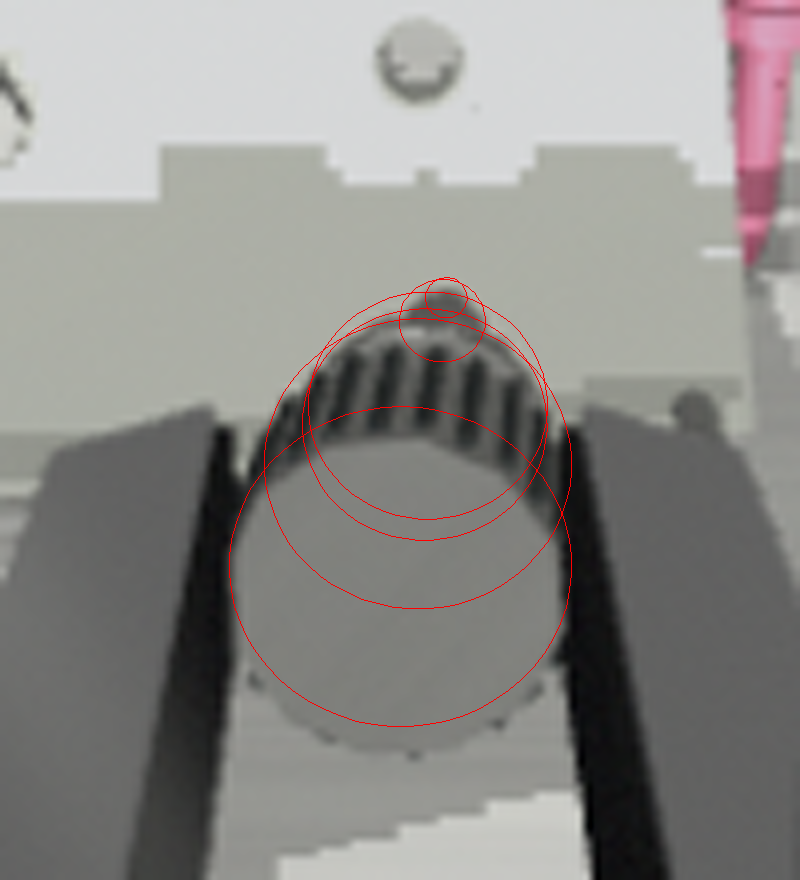

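Request:
arm_command --series "0 0 0 0.03 0 -0.002 0.01; 0 0 0 0.04 0 -0.003 0.01; 0 0 0 0.05 0 -0.003 0.01; 0 0 0 0.05 0 -0.003 0.01; 0 0 0 0.05 0 -0.003 0.01; 0 0 0 0.04 0 -0.003 0.01; 0 0 0 0.03 0 -0.002 0.01; 0 0 0 0 0 0 0.01; 0.012 0 0.055 0 0 0 0.01; 0 0 0 0 0 0 0.01; 0 0 0 0 0 0 0.01"

```text
time: 14.7
tool_pos: [0.4995, -0.0885, 0.177]
ee_rot: [-1.584, 0.063, -1.567]
wrist_force: [0.4, -0.1, -1.1]
width: 0.0227
```

```bash
python3 - <<'E'
from ov import *
delta([.505,-.0964,.14])
overlay("pics/o3.png",(-.0014,.0))
cv2.imwrite("pics/w20.png",robot.snapshot("wrist"))
E
```

```text
t 14.7 tcp [ 0.4995 -0.0885  0.177 ] rpy [-1.5843  0.0628 -1.5667] w 0.0227 F [ 0.4 -0.1 -1.1]
shift [0.0103 0.0363 0.006 ] turn [ 0.0137  0.0045 -0.0628]
```

View pics/o3.png

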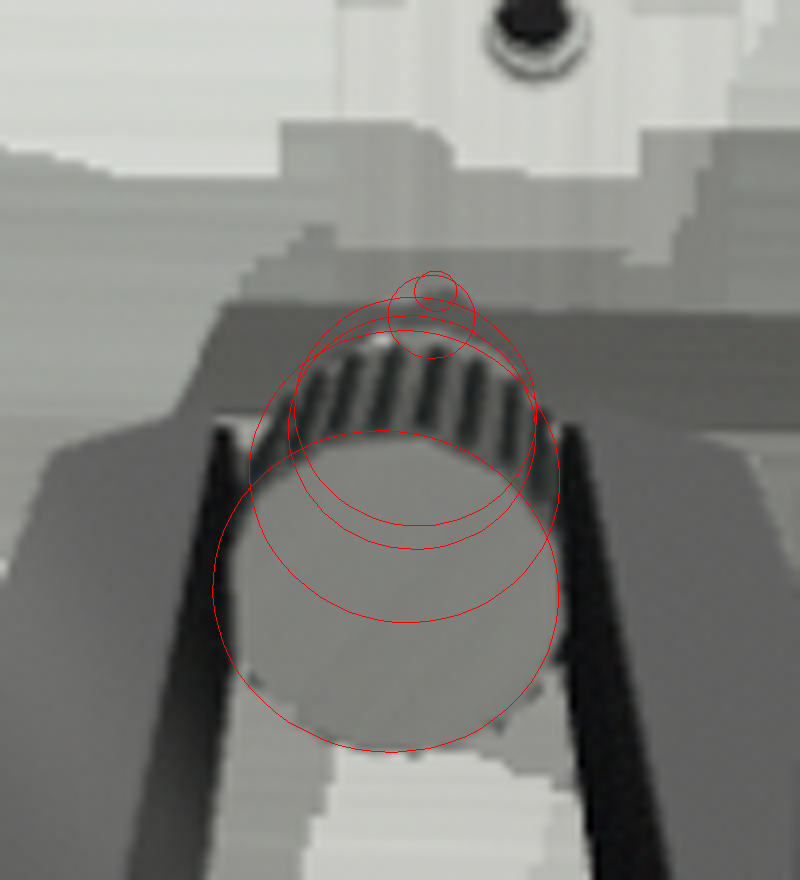

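View pics/w20.png

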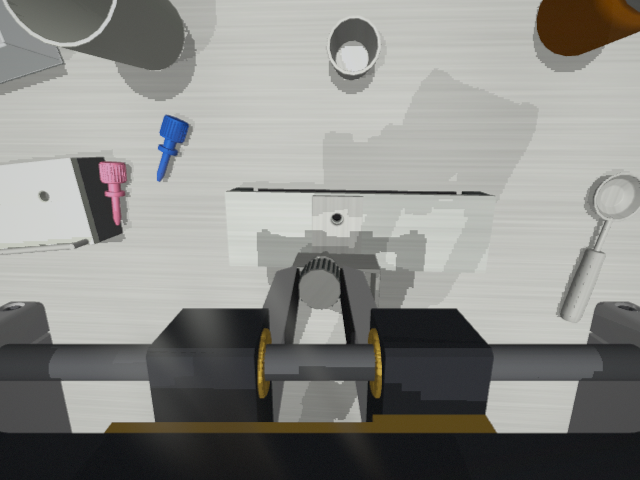

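```bash
python3 - <<'E'
from h import *
delta([.507,-.0961,.11])
E
```

```text
t 14.8 tcp [ 0.4996 -0.0882  0.1772] rpy [-1.584   0.0626 -1.5656] w 0.0228 F [ 0.2  0.6 -0.4]
shift [0.0122 0.0664 0.0082] turn [ 0.0133  0.0056 -0.0625]
```

Request:
arm_command --series "0 0.005 -0.011 0.006 0.01 0.004 0.01; 0 0 0 0.006 0.02 0.004 0.01; 0 0 0 0 0.02 0 0.01; 0 0 0 0 0.015 0 0.01; 0 0 0 0 0 0 0.01; 0 0 0 0 0 0 0.01"

```text
time: 15.4
tool_pos: [0.5089, -0.0935, 0.1072]
ee_rot: [-1.584, 0.047, -1.563]
wrist_force: [0.2, 0.7, -1.3]
width: 0.0227
```

```bash
python3 - <<'E'
from ov import *
delta([.507,-.0961,.1024])
overlay("pics/o4.png",(-.0014,.0),roi=(270,370,200,310))
E
```

```text
t 15.4 tcp [ 0.5089 -0.0935  0.1072] rpy [-1.5836  0.0471 -1.563 ] w 0.0227 F [ 0.2  0.7 -1.3]
shift [ 0.0028  0.0047 -0.0018] turn [ 0.0129  0.0081 -0.0471]
```

View pics/o4.png

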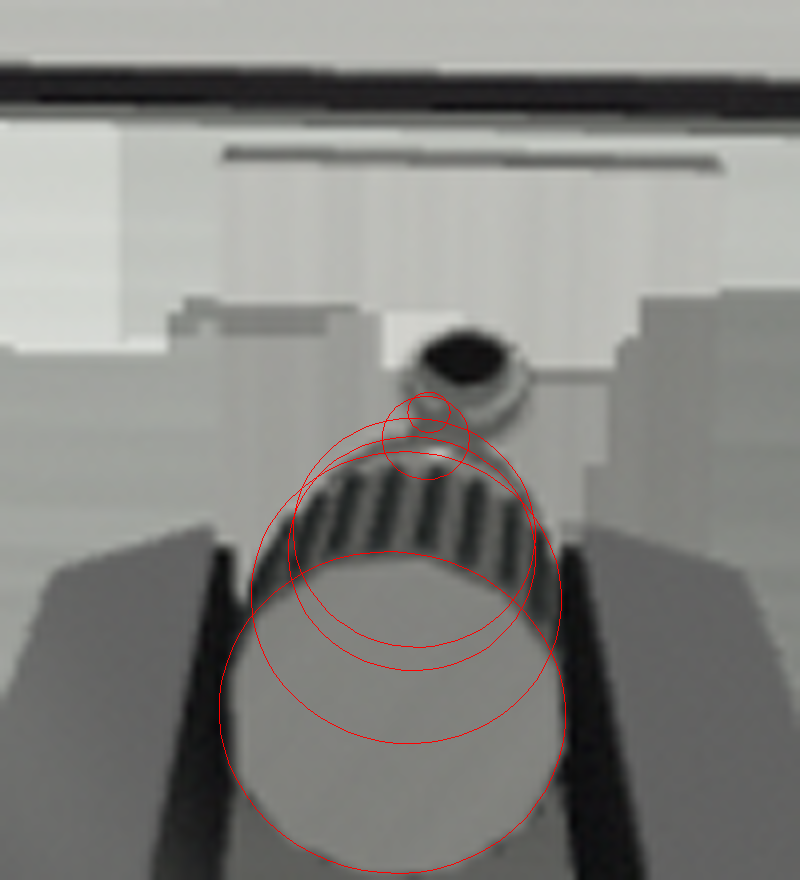

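Request:
arm_command --series "0 0.008 0 0.0028 0 -0.0018 0.01; 0 0 0 0 0 0 0.01; 0 0 0 0 0 0 0.01"

```text
time: 15.75
tool_pos: [0.5084, -0.0968, 0.1095]
ee_rot: [-1.58, 0.045, -1.571]
wrist_force: [0.3, 0.2, -0.6]
width: 0.0227
```

```bash
python3 - <<'E'
from ov import *
delta([.507,-.0961,.1024])
P=robot.camera_params("wrist");im=robot.snapshot("wrist");crop(im,295,355,225,270,13,"pics/w21.png")
print(proj(P,[.5055,-.0964,.048]),proj(P,[.5055,-.0964,.065]))
E
```

```text
t 15.75 tcp [ 0.5084 -0.0968  0.1095] rpy [-1.5802  0.0454 -1.571 ] w 0.0227 F [ 0.3  0.2 -0.6]
shift [-0.0004  0.0071 -0.0013] turn [ 0.0094 -0.     -0.0454]
[323.46350143 245.98922067] [322.71574272 252.15106714]
```

View pics/w21.png

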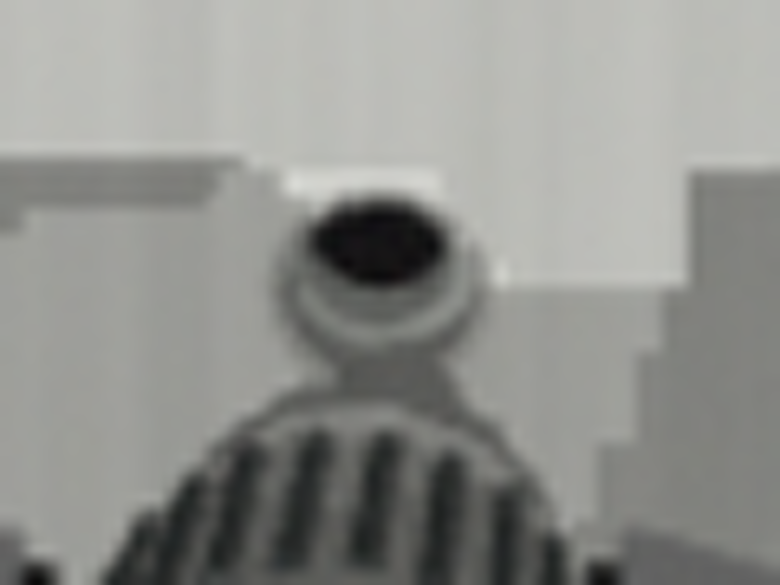

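```bash
python3 - <<'E'
from ov import *
P=robot.camera_params("wrist");a=ray(P,324.2,246.0,.048);z=.067;e=ray(P,325,251.3,z);t,_,_=pose()
print("hole",a,"tip top edge",e,"-> tip",e-[.002,0,0],"tcp",t.round(4))
overlay("pics/o5.png",(-.0020,-.0012),roi=(285,365,215,275),s=10)
E
```

```text
hole [ 0.50554157 -0.09706206  0.048     ] tip top edge [ 0.50685415 -0.09826245  0.067     ] -> tip [ 0.50485415 -0.09826245  0.067     ] tcp [ 0.5084 -0.0969  0.1096]
```

View pics/o5.png

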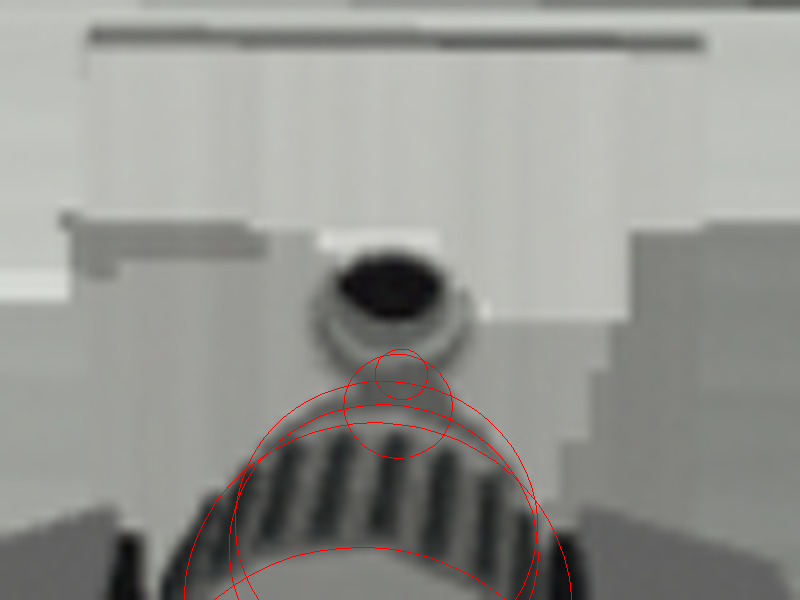

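Request:
arm_command --series "0 0 0 -0.0009 0.005 0.0004 0.01; 0 0 0 0.0002 0.005 0 0.01; 0 0 0 0 0 0 0.01; 0 0 0 0 0 0 0.01"

```text
time: 16.25
tool_pos: [0.5087, -0.0957, 0.0987]
ee_rot: [-1.58, 0.045, -1.571]
wrist_force: [-0.6, 0.8, -1.0]
width: 0.0227
```

```bash
python3 - <<'E'
from ov import *
delta([.5084,-.0956,.0996])
P=robot.camera_params("wrist");im=robot.snapshot("wrist");crop(im,295,355,225,270,13,"pics/w22.png")
print(proj(P,[.5055,-.0970,.048]))
E
```

```text
t 16.25 tcp [ 0.5087 -0.0957  0.0987] rpy [-1.5798  0.0453 -1.5713] w 0.0227 F [-0.6  0.8 -1. ]
shift [-0.0001 -0.0009 -0.0003] turn [ 0.009  -0.0003 -0.0453]
[325.21853924 250.21263083]
```

View pics/w22.png

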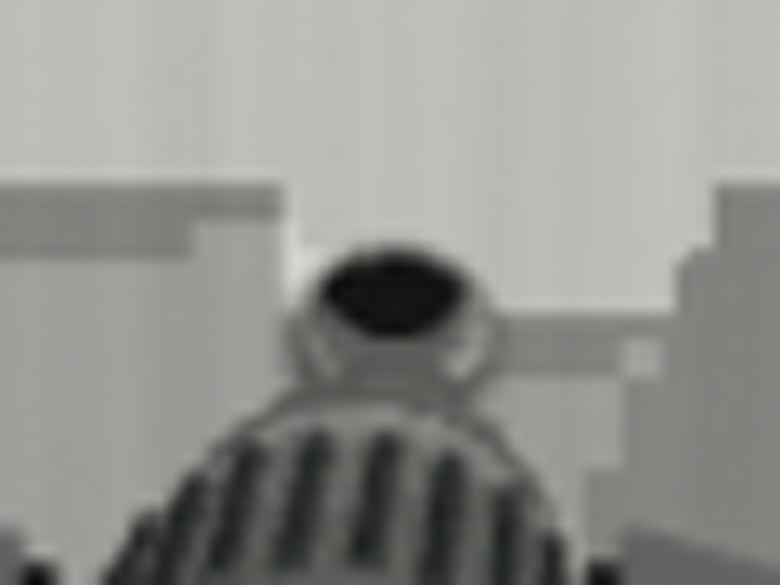

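```bash
python3 - <<'E'
from ov import *
P=robot.camera_params("wrist")
print(ray(P,325.1,251.3,.0563)-[.002,0,0],ray(P,295+(392-6)/13,225+(330-6)/13,.048))
E
```

```text
[ 0.50506334 -0.09711452  0.0563    ] [ 0.50564366 -0.09655976  0.048     ]
```

Request:
arm_command --series "0 0 0 -0.0002 0.005 0.0003 0.01; 0 0 0 0.0002 0.005 0 0.01; 0 0 0 0.0002 0.004 0 0.01; 0 0 0 0 0 0 0.01"

```text
time: 16.7
tool_pos: [0.5087, -0.0951, 0.0832]
ee_rot: [-1.58, 0.046, -1.571]
wrist_force: [-0.6, 0.3, -0.3]
width: 0.0227
```

```bash
python3 - <<'E'
from ov import *
delta([.5089,-.0954,.0564])
im=robot.snapshot("wrist");crop(im,285,365,215,275,10,"pics/w23.png")
E
```

```text
t 16.7 tcp [ 0.5087 -0.0951  0.0832] rpy [-1.5805  0.0455 -1.5713] w 0.0227 F [-0.6  0.3 -0.3]
shift [0.0015 0.0268 0.0005] turn [ 0.0097 -0.0003 -0.0455]
```

View pics/w23.png

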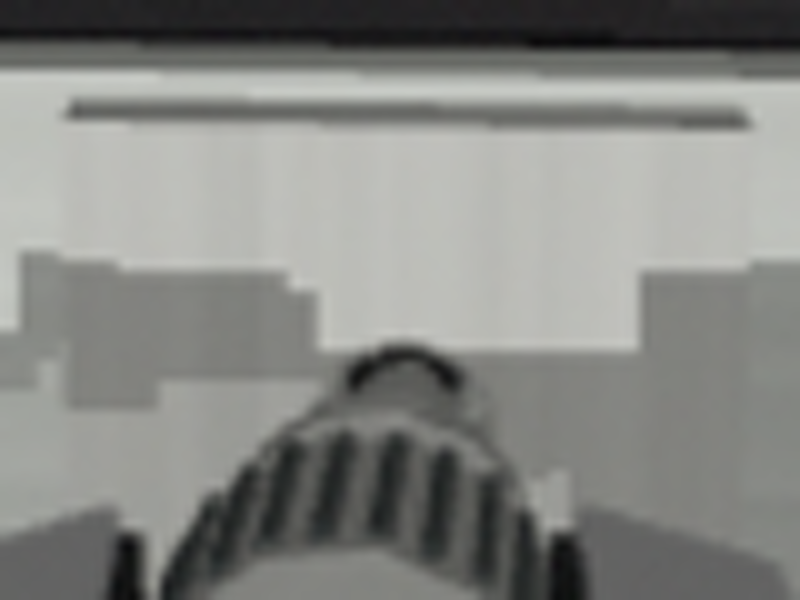

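The tip is inside the stop hole with an even dark crescent around it and no force. I continue down.

Request:
arm_command --series "0 0 0 0.0003 0.004 0 0.01; 0 0 0 0.0002 0.004 0 0.01; 0 0 0 0.0002 0.004 0 0.01; 0 0 0 0 0 0 0.01"

```text
time: 17.15
tool_pos: [0.5086, -0.0952, 0.0707]
ee_rot: [-1.58, 0.046, -1.571]
wrist_force: [0.3, 0.6, -0.1]
width: 0.0228
```

```bash
python3 - <<'E'
from ov import *
delta([.5087,-.0954,.0564])
im=robot.snapshot("wrist");crop(im,285,365,215,275,10,"pics/w24.png")
E
```

```text
t 17.15 tcp [ 0.5086 -0.0952  0.0707] rpy [-1.5803  0.0456 -1.5713] w 0.0228 F [ 0.3  0.6 -0.1]
shift [0.0008 0.0142 0.0002] turn [ 0.0095 -0.0002 -0.0456]
```

View pics/w24.png

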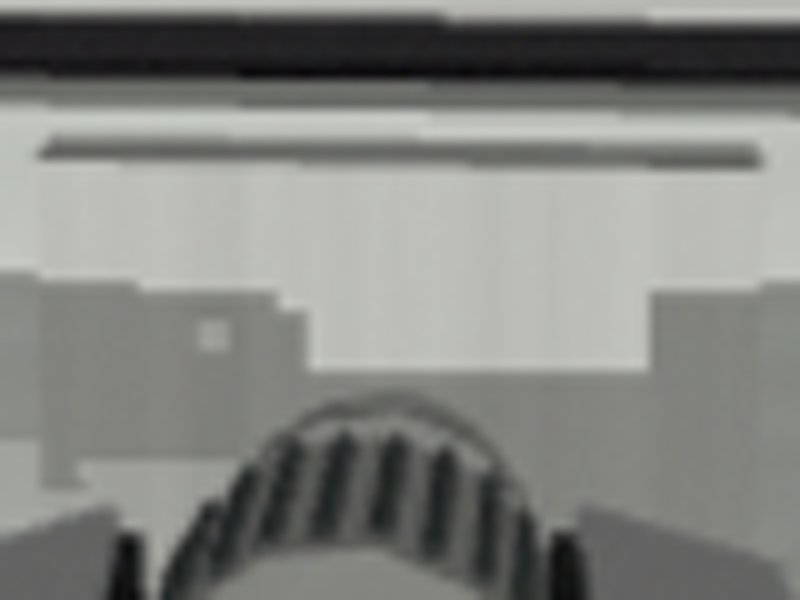

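Request:
arm_command --series "0 0 0 0.0003 0.004 0 0.01; 0 0 0 0.0002 0.004 0 0.01; 0 0 0 0.0002 0.003 0 0.01; 0 0 0 0 0 0 0.01"

```text
time: 17.6
tool_pos: [0.5085, -0.0954, 0.0592]
ee_rot: [-1.58, 0.046, -1.571]
wrist_force: [-0.2, -0.6, -0.2]
width: 0.0229
```

```bash
python3 - <<'E'
from ov import *
delta([.5087,-.0954,.0564])
im=robot.snapshot("wrist");crop(im,285,365,215,275,10,"pics/w25.png")
E
```

```text
t 17.6 tcp [ 0.5085 -0.0954  0.0592] rpy [-1.5801  0.0457 -1.5712] w 0.0229 F [-0.2 -0.6 -0.2]
shift [0.0002 0.0028 0.0002] turn [ 0.0093 -0.0002 -0.0457]
```

View pics/w25.png

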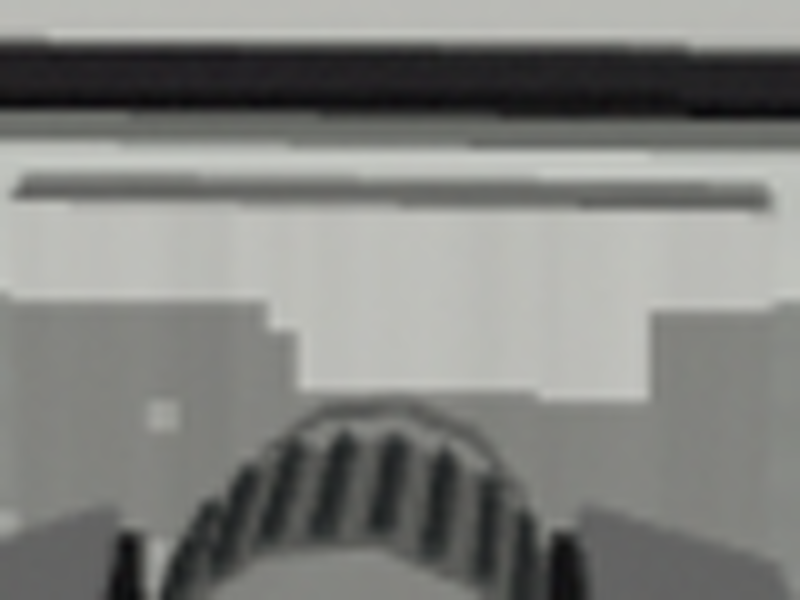

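Request:
arm_command --series "0 0 0 0.0001 0.0015 0 0.01; 0 0 0 0 0.001 0 0.01; 0 0 0 0 0 0 0.01"

```text
time: 17.95
tool_pos: [0.5087, -0.0955, 0.0569]
ee_rot: [-1.579, 0.045, -1.571]
wrist_force: [-1.1, 0.6, -1.0]
width: 0.0226
```

Request:
arm_command --series "0 0 0 0 0.001 0 0.01; 0 0 0 0 0 0 0.01"

```text
time: 18.15
tool_pos: [0.5089, -0.0955, 0.0563]
ee_rot: [-1.579, 0.045, -1.571]
wrist_force: [0.1, -0.0, -0.4]
width: 0.0229
```

Request:
arm_command --series "0 0 0 0 0.001 0 0.01; 0 0 0 0 0 0 0.01"

```text
time: 18.35
tool_pos: [0.5092, -0.0955, 0.0562]
ee_rot: [-1.578, 0.045, -1.571]
wrist_force: [-0.6, -0.2, 0.1]
width: 0.0228
```

Request:
arm_command --series "0 0 0 0 0.0015 0 0.01; 0 0 0 0 0 0 0.01"

```text
time: 18.55
tool_pos: [0.5096, -0.0955, 0.0563]
ee_rot: [-1.577, 0.045, -1.571]
wrist_force: [-1.3, 0.7, -0.9]
width: 0.0229
```

```bash
python3 - <<'E'
from ov import *
delta([.5087,-.0954,.0564])
overlay("pics/o6.png",(-.0026,-.0012),roi=(275,375,215,325),s=8)
E
```

```text
t 18.55 tcp [ 0.5096 -0.0955  0.0563] rpy [-1.5768  0.0446 -1.5709] w 0.0229 F [-1.3  0.7 -0.9]
shift [-0.0001 -0.0001 -0.0009] turn [ 0.006   0.     -0.0446]
```

View pics/o6.png

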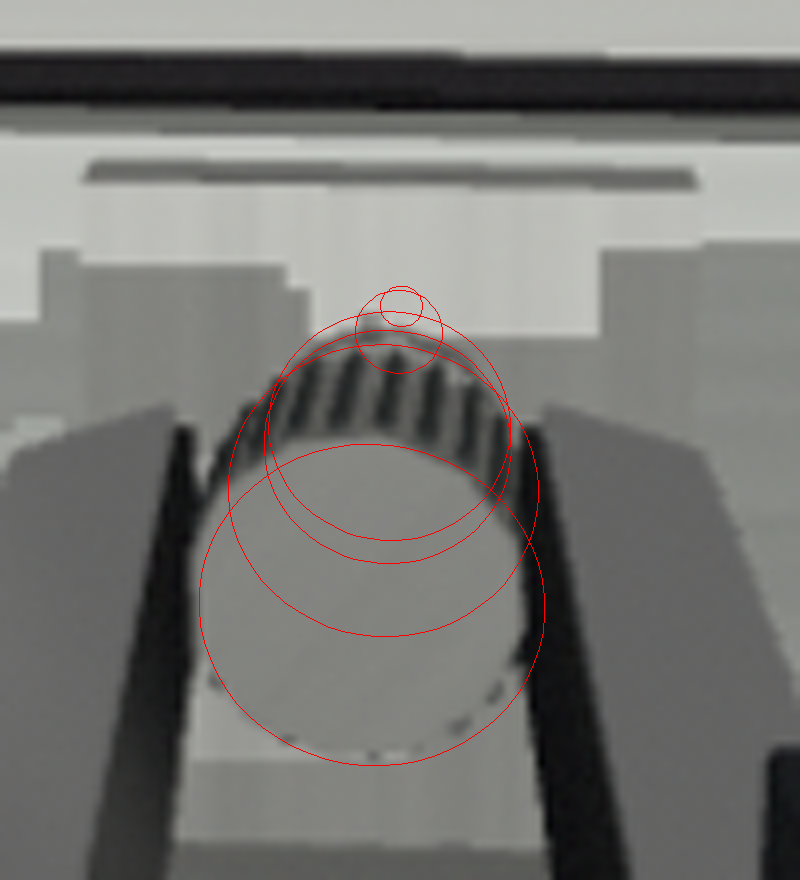

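```bash
python3 - <<'E'
from ov import *
o=robot.get_obs();print(o["joint_positions"].round(3),o["wrist_force"],o["wrist_torque"].round(2),o["tool_pos"])
im=robot.snapshot("scene");crop(im,180,380,120,270,4,"pics/s6.png")
E
```

```text
[-0.324  0.091  1.624  0.041  1.446  1.241] [-2.82239053  0.59051074  2.59966851] [ 0.16  0.4  -0.03] [ 0.50951082 -0.09554835  0.0561936 ]
```

View pics/s6.png

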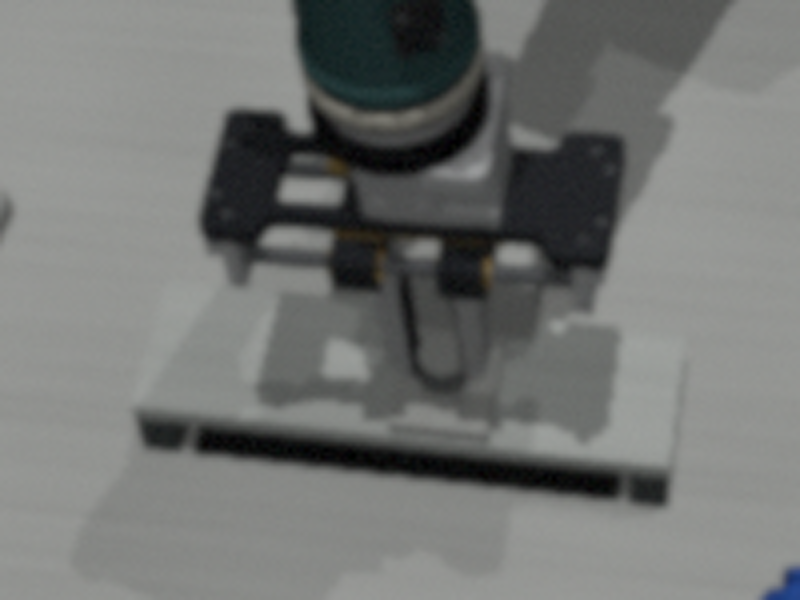

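The contact force has appeared (fz +2.6 N) at TCP z 0.0562, where I predicted the seat at 0.0564. I release.

Request:
arm_command --series "0 0 0 0 0 0 0.026; 0 0 0 0 0 0 0.03; 0 0 0 0 0 0 0.04; 0 0 0 0 0 0 0.05; 0 0 0 0 0 0 0.05; 0 0 0 0 0 0 0.05; 0 0 0 0 0 0 0.05"

```text
time: 19.35
tool_pos: [0.5105, -0.0959, 0.0549]
ee_rot: [-1.575, 0.044, -1.571]
wrist_force: [-0.3, 0.1, -0.4]
width: 0.0504
```

```bash
python3 - <<'E'
from ov import *
delta([.5087,-.0954,.1])
im=robot.snapshot("wrist");crop(im,240,400,200,320,5,"pics/w26.png")
E
```

```text
t 19.35 tcp [ 0.5105 -0.0959  0.0549] rpy [-1.5753  0.044  -1.5711] w 0.0504 F [-0.3  0.1 -0.4]
shift [-0.0025 -0.045  -0.002 ] turn [ 0.0045 -0.0002 -0.044 ]
```

View pics/w26.png

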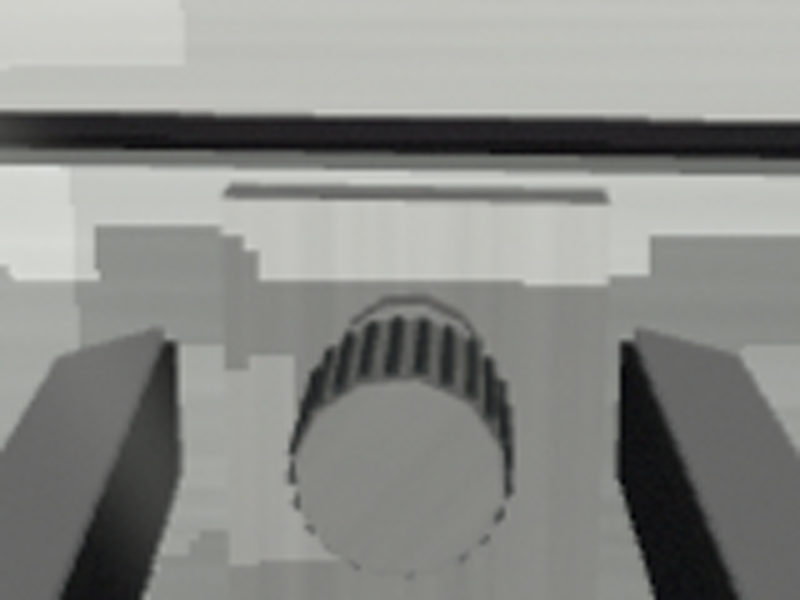

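Released, and the knob stands free between the open fingers. I rise vertically, straighten the tool and back away to look.

Request:
arm_command --series "0 0 0 0 -0.015 0 0.05; 0 0 0 -0.0005 -0.02 0 0.05; 0 0 0 -0.001 -0.03 0 0.05; 0.004 0 -0.044 0 -0.03 0 0.05; 0 0 0 0 0 -0.03 0.05; 0 0 0 0 0 -0.03 0.05; 0 0 0 0 0 0 0.05; 0 0 0 0 0 0 0.05; 0 0 0 0 0 0 0.05"

```text
time: 20.3
tool_pos: [0.45, -0.0988, 0.1537]
ee_rot: [-1.571, -0.002, -1.571]
wrist_force: [-0.3, -0.1, 0.9]
width: 0.0501
```

```bash
python3 - <<'E'
from ov import *
delta([.5087,-.0954,.1]);P=robot.camera_params("wrist")
im=robot.snapshot("wrist");u,v=proj(P,[.5055,-.0968,.085]).astype(int);print(proj(P,[.5055,-.0968,.085]))
crop(im,u-50,u+50,v-37,v+38,8,"pics/w27.png");print(u,v)
o=(.5055,-.0966,.048);s=8
c=cv2.imread("pics/w27.png")
for z,r in((.037,.012),(.015,.012),(.005,.01),(0,.01)):
    p=[(proj(P,[o[0]+r*np.cos(a),o[1]+r*np.sin(a),o[2]+z])-[u-50,v-37])*s+s/2 for a in np.linspace(0,6.283,60)]
    cv2.polylines(c,[np.int32(p)],True,(0,0,255),1)
cv2.imwrite("pics/o7.png",c)
cv2.imwrite("pics/w27f.png",im)
im=robot.snapshot("scene");crop(im,180,540,120,320,2.2,"pics/s7.png")
E
```

```text
t 20.3 tcp [ 0.45   -0.0988  0.1537] rpy [-1.5706 -0.0017 -1.5711] w 0.0501 F [-0.3 -0.1  0.9]
shift [-0.0035  0.0537  0.0587] turn [-0.0002 -0.0003  0.0017]
[317.83440279 173.31815966]
317 173
```

View pics/o7.png

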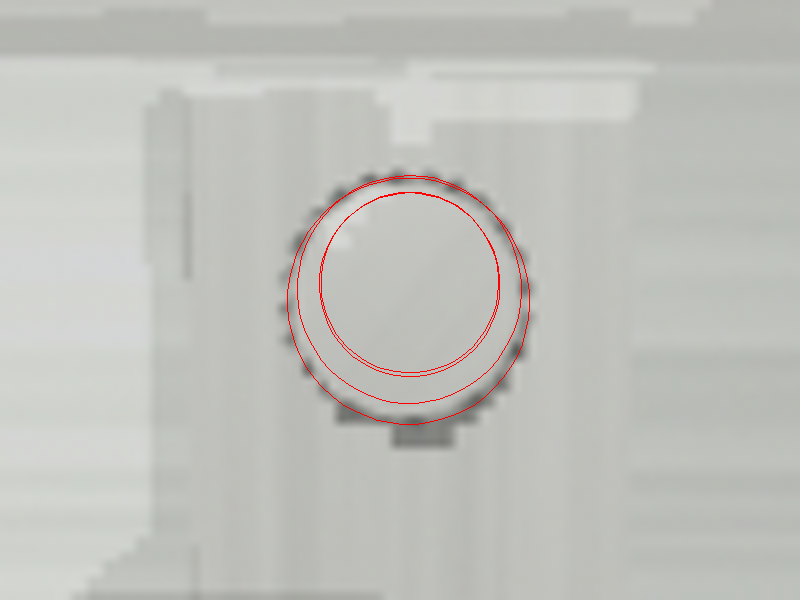

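View pics/w27f.png

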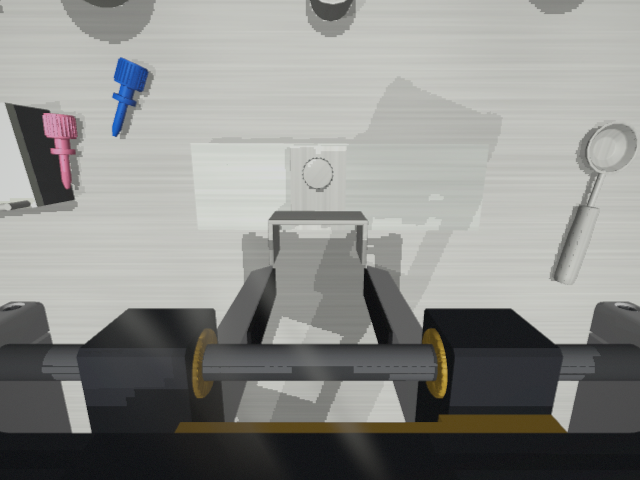

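View pics/s7.png

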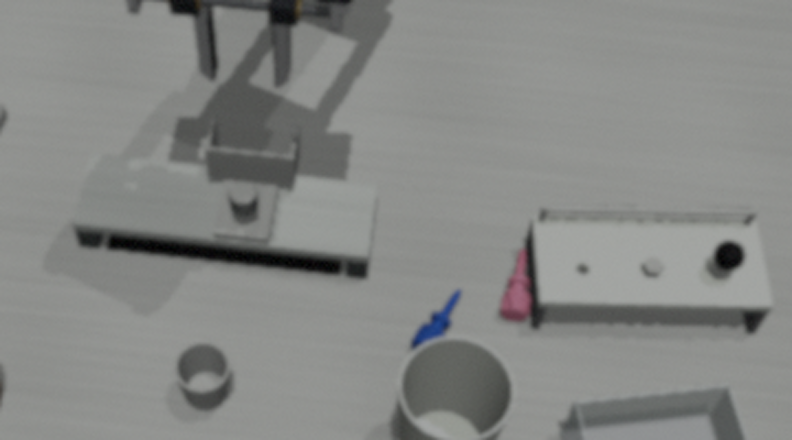

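The knob circle matches a flush-seated upright model (centre about (.5055,−.0966), diameter matching). Last, I compare the bystanders with the first pictures.

```bash
python3 - <<'E'
from h import *
a=robot.snapshot("scene");b=cv2.imread("pics/scene0.png")
c=np.hstack([cv2.resize(b[130:380,120:540],None,fx=.95,fy=.95),cv2.resize(a[130:380,120:540],None,fx=.95,fy=.95)]);cv2.imwrite("pics/fin.png",c)
d=cv2.absdiff(a,b).max(2)
for n,(u0,u1,v0,v1) in dict(cup=(355,420,270,345),jar=(130,185,260,320),measure=(258,292,275,310),scoop=(135,190,165,235),tub=(430,535,295,375),ball=(500,525,225,250),hex=(470,485,234,248)).items(): print(n,(d[v0:v1,u0:u1]>40).mean().round(3))
crop(a,230,330,160,250,7,"pics/s8.png")
E
```

```text
cup 0.015
jar 0.0
measure 0.0
scoop 0.0
tub 0.0
ball 0.0
hex 0.0
```

View pics/s8.png

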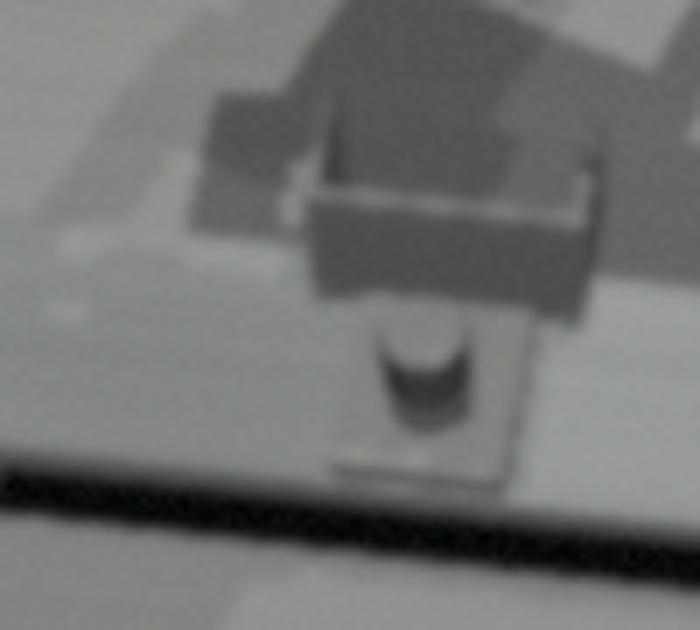

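View pics/fin.png

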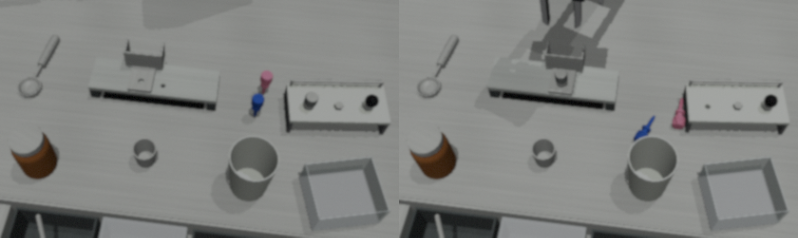

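```bash
python3 - <<'E'
from bench import robot
print(robot.close_job())
E
```

```text
the job is handed in; nothing more can be done
None
```

The job is done and handed in at about 20 s, well inside the 64 s limit. The stop is pushed into line, the cylindrical-knob thumbscrew is through both holes, and the gripper has let go and backed clear.

**Checks that passed**
- **Alignment:** before the screw went in, the stop hole was about 0.5 mm short of the rail hole in y, with x agreeing. I left it there.
- **Seating:** contact came at TCP height 0.0562 m, against 0.0564 m predicted for the collar on the foot. After release the knob stood upright and matched a flush-seated model to well under 1 mm sideways. The height check from above is only good to about 2 mm.
- **Bystanders:** the jar, measuring cup, scoop, tub, ball screw and hex bolt show no change from the first picture. The drinking cup's area differs by 1.5 %, I think because the fallen blue screw now overlaps it.

**Checks that failed or disagreed**
- **First push:** I went too fast. The stop moved only about 17 mm and the fingers ended up past the cheek, so I lifted out and pushed again slowly.
- **Lean in the grip:** the screw leaned about 3.5° in the gripper. I turned the tool to cancel that before inserting it.
- **Force reading:** the wrist force stayed near zero for several small steps at the seat before it showed +2.6 N.
- **Look-alikes:** the blue and pink screws were standing on their tips at the start and later lay on the counter; pink had rolled against the shelf. Blue was already down at 4.2 s, when the arm had not been near it. I did not see pink fall, but the gripper only passed about 0.2 m above the counter there. I left both alone.

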